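# Find, mark and rack the balance points of sample cassettes

## Robot

A 6-joint arm with a two-finger parallel gripper is mounted at the origin on the work surface. World frame = base frame: x ahead of the robot, y to its left, z up, the work surface at z = 0. Lengths are in m, angles in degrees, forces in N, time in s.
With the tool pointing down it reaches from about 0.25 to 0.725 m from the base axis. Payload 9.7 kg.
Tool frame: the origin (TCP) lies on the centre line of the jaws, within the pads' length; the fingertips stand tip_reach ahead of it and the grasp point (between the pads) lies 2 mm behind it (tip_reach is the distance from the TCP to the fingertips, in m); z points along the fingers, y is the direction in which the jaws open and shut (so a half turn about z gives the same grasp; the last joint's range is limited). The gripper opens to 85 mm and grips with 20 to 120 N. Pads are 22 mm wide; open, the fingers measure 114 mm over their backs; the gripper's body (76 mm by 85 mm) begins 54 mm behind the grasp point. The pads swing forward as they close: fully open they stand 13 mm farther back than shut.
Start: joints at [-65.432, 4.979, 10.078, 95.1, 0, 90], TCP at [0.229, -0.5, 0.248] pointing down, gripper open.
Joint ranges: [-179.16, 179.16], [-48.56, 103.87], [-65.8, 70.77], [-126.05, 130.52], [-82.76, 87.17], [-180, 180]. Speed limits (degrees/s): [127.2, 127.2, 147.25, 180, 180, 180].

## Interface

Orientations are given as [roll, pitch, yaw] about the fixed x, y, z axes, in that order (R = Rz(yaw) Ry(pitch) Rx(roll)).
In Python, from workcell import get_obs, camera, calibration, job_done, tip_reach gives the robot as it stands.
- The arm moves only by the tool apply_moves, never from a script. Its argument "rows" is a list of rows, each a list of 7 numbers: the shift along the world's x, y, z in mm, then the turn, a rotation vector about the world's x, y, z in degrees, then the closure, from 0 (fully open) to 1 (shut). A call has 1 to 20 rows; each row shifts and turns the commanded pose from where the row before left it; what a row does not reach is not made up. A row lasts 1/8 s, in which the tool goes at most 62.5 mm and 10.7 degrees, less where a joint would pass 70% of its speed; a pose out of reach is approached as far as the arm can. A call with a gripper value outside its range is refused whole. The fingers move at their own pace and stop on an object; "grip_force" is the grip in N (left out, the last holds). Time passes only in rows, so rows that do not move let the fingers close. It gives the time, the measured TCP pose, the force and the opening at its end, in the units of the state.
- get_obs(): the state, without advancing time (a new reading comes with each control period).
- camera(name): name is "scene" or "top" or "wrist"; returns the picture (420x560x3 uint8, red, green, blue); there is no depth.
- calibration(name): a dict with "intrinsics" (3x3 intrinsics, pixels), "T" (4x4, takes a point from camera to world coordinates); the wrist camera has in their place "mount" (4x4, takes a point from camera to tool coordinates, whose origin is the TCP and whose axes are the flange's). Camera axes: x right, y down, z forward; pixel columns grow to the right and rows downward; lengths in m; the calibration is good to about 2 mm. A picture is of the moment at which its call begins: read the wrist's pose just before it. calibration takes no time and is no camera call.
- job_done(): hands the job in, once; it reports no verdict.
The state is a dict: "time": time; "q": joint angles; "qd": joint speeds; "joint_efforts": joint torques, N m; "ee_pos": TCP position; "tcp_rot": TCP orientation; "wrist_force": force on the tool from outside, world axes, zero at the start; "torque": the same for the moment, N m; "opening": finger opening in m.
Only numpy, scipy, OpenCV 4.12 (cv2) and the standard library are available. Lean on these libraries where they do the work, as an engineer would, in place of code of your own. Each camera call takes 0.05 s, during which the arm holds its last target.

## Task

Two or three of the red, yellow and blue sample cassettes are here; take them in that order of urgency. Lay each one across the knife edge and slide it along until it balances level by itself, slide its pointer until it stands right above the knife edge, and let go of it there for a moment, balanced; then carry it to a free rest of the rack and leave it balanced level across that narrow rest, square to the row of rests, with the pointer right over the middle of the rest. Leave everything else on the table alone.

Things in the scene. Friction and masses are not known exactly. Their poses are not given: they have to be found in the camera images.
- cassette_red_center (a point): Centre (half-way up) of the closed sample cassette with red ends and red edge lips; may be absent. A white plastic box 160 mm long (its x), 42 mm wide (its y), 30 mm high (its z, up), about 0.29 kg. Its top is a track 36 mm wide, floor 26 mm above its underside, between two lips 4 mm high. Its load inside is uneven and unseen: it balances at a point on its long axis up to 25 mm from its middle, either way. Lies on the table at the start.
- cassette_yellow_center (a point): Centre (half-way up) of the closed sample cassette with yellow ends and yellow edge lips; may be absent. A white plastic box 160 mm long (its x), 42 mm wide (its y), 30 mm high (its z, up), about 0.29 kg. Its top is a track 36 mm wide, floor 26 mm above its underside, between two lips 4 mm high. Its load inside is uneven and unseen: it balances at a point on its long axis up to 25 mm from its middle, either way. Lies on the table at the start.
- cassette_blue_center (a point): Centre (half-way up) of the closed sample cassette with blue ends and blue edge lips; may be absent. A white plastic box 160 mm long (its x), 42 mm wide (its y), 30 mm high (its z, up), about 0.29 kg. Its top is a track 36 mm wide, floor 26 mm above its underside, between two lips 4 mm high. Its load inside is uneven and unseen: it balances at a point on its long axis up to 25 mm from its middle, either way. Lies on the table at the start.
- pointer_red_stem (a point): Middle of the stem of the red cassette's pointer, half-way up the stem and 51.5 mm above the cassette's underside when that is level. The pointer is captive in the cassette's track and slides along its x: a teal foot 26 mm long, 34 mm wide and 8 mm high, and on it an upright round orange stem 16 mm across and 34 mm high (top 68.5 mm above the cassette's underside). It weighs 12 g, so moving it shifts the balance point by about a twenty-fifth of its travel.
- pointer_red (a joint): Position of the red cassette's pointer along the cassette's x from its middle, m, -0.06 to 0.06. About 1 N moves it; it stays where it is left.
- pointer_yellow_stem (a point): Middle of the stem of the yellow cassette's pointer, half-way up the stem and 51.5 mm above the cassette's underside when that is level. The pointer is captive in the cassette's track and slides along its x: a teal foot 26 mm long, 34 mm wide and 8 mm high, and on it an upright round orange stem 16 mm across and 34 mm high (top 68.5 mm above the cassette's underside). It weighs 12 g, so moving it shifts the balance point by about a twenty-fifth of its travel.
- pointer_yellow (a joint): Position of the yellow cassette's pointer along the cassette's x from its middle, m, -0.06 to 0.06. About 1 N moves it; it stays where it is left.
- pointer_blue_stem (a point): Middle of the stem of the blue cassette's pointer, half-way up the stem and 51.5 mm above the cassette's underside when that is level. The pointer is captive in the cassette's track and slides along its x: a teal foot 26 mm long, 34 mm wide and 8 mm high, and on it an upright round orange stem 16 mm across and 34 mm high (top 68.5 mm above the cassette's underside). It weighs 12 g, so moving it shifts the balance point by about a twenty-fifth of its travel.
- pointer_blue (a joint): Position of the blue cassette's pointer along the cassette's x from its middle, m, -0.06 to 0.06. About 1 N moves it; it stays where it is left.
- knife_edge (a point): Middle of the top of the steel knife edge, 45 mm above the table. Its blunt crest is flat, 10 mm wide along the stand's x and 50 mm along its y. A cassette lies across it with its length along the stand's x and stays level only if its balance point is over the crest; else it tips by about 5 degrees onto one of two black catch blocks 45 mm to either side along x, whose tops are 4 mm lower; the heavy end goes down.
- stand: The balance stand, fixed: a grey base plate 170 mm (x) by 70 mm (y), 10 mm high, with the knife edge across its middle. Origin: centre of its underside.
- rack: The shipping rack, fixed: a white plate 300 mm (x) by 110 mm (y), 8 mm high, with three teal rests in a row along its x, 100 mm apart. Cassettes lie along its y. Origin: centre of its underside.
- rest1 (a point): Middle of the top of a narrow rest of the rack, 40 mm above the table: flat, 20 mm along the rack's y (along the cassette) by 34 mm along its x. A cassette whose balance point is not over it tips off. Empty at the start.
- rest2 (a point): Middle of the top of a narrow rest of the rack, 40 mm above the table: flat, 20 mm along the rack's y (along the cassette) by 34 mm along its x. A cassette whose balance point is not over it tips off. Empty at the start.
- rest3 (a point): Middle of the top of a narrow rest of the rack, 40 mm above the table: flat, 20 mm along the rack's y (along the cassette) by 34 mm along its x. A cassette whose balance point is not over it tips off. Empty at the start.
- swab_jar: Bystander: jar with a teal lid, 52 mm across, 55 mm high. Origin: centre of its underside. Not to be disturbed.
- tape_roll: Bystander: roll of tape lying flat, 68 mm across, 22 mm high. Origin: centre of its underside. Not to be disturbed.
- wipes: Bystander: blue pack, 110 x 70 x 35 mm. Origin: centre of its underside. Not to be disturbed.
- label_box: Bystander: small cardboard box, 70 x 50 x 40 mm. Origin: centre of its underside. Not to be disturbed.

How it is judged:
By the outcome, as a careful person would: the job done as asked, in the order asked, and still so for the second after the job is handed in, with the robot touching nothing.
Of cassette_red, cassette_yellow, cassette_blue only 2 to 3 are there at a start; the rules pass over those that are not, and their reading is None.
At some moment in a run one of cassette_red, cassette_yellow, cassette_blue may be knocked a few centimetres aside while the robot is not near it.
It also fails if it takes over 210 s, if anything falls off the work surface, if the arm or the gripper's body presses on something with over 40 N, if the wrist force passes 120 N, or if a joint passes its speed limit or range.

## Working session

There is one attempt and no reset: what is moved stays moved. The work goes in short steps, Python scripts to look and compute and a tool call to move; the robot and the scene stay as the last step left them, time stands still between calls to the robot, and variables do not carry over. Pictures are saved under pics/ and viewed, and the job is handed in when it is done.

Besides the shell and the picture viewer there is one more tool, called after "Call:" by a JSON object that holds its "op" and its "data". apply_moves: Moves the arm, as the interface text tells. Its arguments: {"type":"object","properties":{"rows":{"type":"array","items":{"type":"array","items":{"type":"number"}}},"grip_force":{"type":"number"}},"required":["rows"]}

```bash
ls; mkdir -p pics; python3 - <<'E'
from workcell import *
import cv2
print(get_obs(), tip_reach)
for n in("scene","top","wrist"):
    im=camera(n); cv2.imwrite(f"pics/{n}0.png",im[:,:,::-1]); print(n,calibration(n))
E
```

```text
pics
{'time': 0.0, 'q': array([-6.54324352e+01,  5.01383912e+00,  1.00337499e+01,  9.51012652e+01,
       -1.68597324e-03,  8.99989595e+01]), 'qd': array([ 0.08525462, -0.00693974,  0.01518805,  0.00808635, -0.01488305,
       -0.02593309]), 'joint_efforts': array([-1.56306920e-03, -5.20379806e+01,  4.64808476e+01,  1.58873422e-02,
       -8.74104467e-05,  6.65197007e-06]), 'ee_pos': array([ 0.22857309, -0.50001352,  0.24755048]), 'tcp_rot': array([-1.79918646e+02,  1.68449419e-03,  2.45686076e+01]), 'wrist_force': array([-0.73439521, -1.33808893, -0.68867719]), 'torque': array([-0.02164688, -0.02771478,  0.0143124 ]), 'opening': 0.08575471614375749} 0.017
scene {'intrinsics': array([[479.6326772 ,   0.        , 276.91063965],
       [  0.        , 479.6326772 , 207.14945713],
       [  0.        ,   0.        ,   1.        ]]), 'T': array([[ 0.35590749,  0.5613273 , -0.74715562,  1.28705224],
       [ 0.93426071, -0.19484322,  0.29865206, -0.2828134 ],
       [ 0.02206335, -0.80433064, -0.59377221,  0.65484839],
       [ 0.        ,  0.        ,  0.        ,  1.        ]])}
top {'in
[... 243 characters left out ...]
99981578,  0.01608952,  0.01046609,  0.00466039],
       [-0.0124354 , -0.12762461, -0.99174458,  1.05750731],
       [ 0.        ,  0.        ,  0.        ,  1.        ]])}
wrist {'intrinsics': array([[295.42705496,   0.        , 278.49530803],
       [  0.        , 295.42705496, 208.12505296],
       [  0.        ,   0.        ,   1.        ]]), 'mount': array([[-5.10279589e-04, -9.65372856e-01, -2.60873511e-01,
         6.61974355e-02],
       [ 9.99998471e-01, -9.28874793e-04,  1.48129913e-03,
        -2.65269780e-04],
       [-1.67232480e-03, -2.60872356e-01,  9.65371854e-01,
        -1.25989765e-01],
       [ 0.00000000e+00,  0.00000000e+00,  0.00000000e+00,
         1.00000000e+00]])}
```

View pics/top0.png

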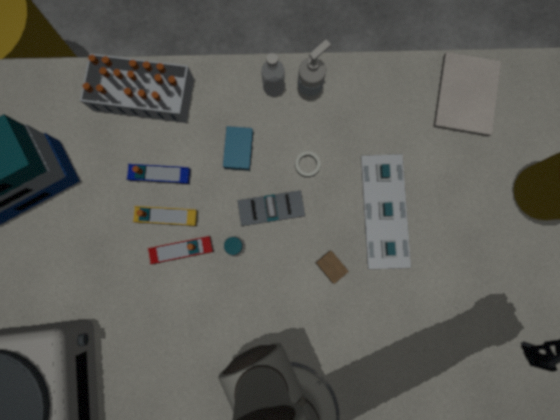

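View pics/scene0.png

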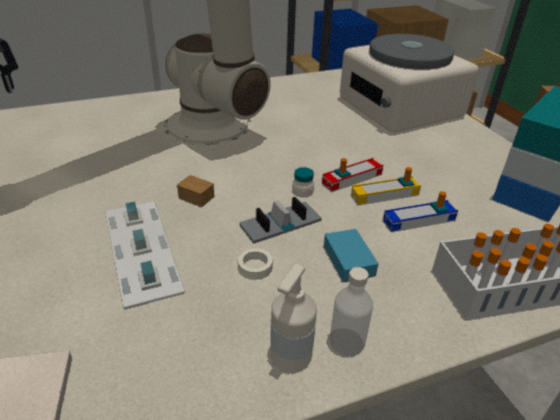

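View pics/wrist0.png

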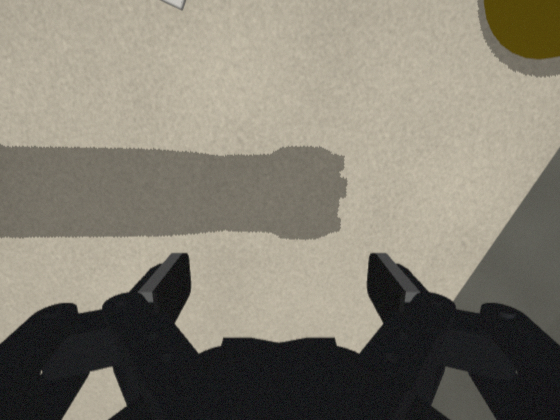

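```bash
cat > h.py <<'E'
from workcell import *
import numpy as np, cv2
from scipy.spatial.transform import Rotation as R
class V:
    def __init__(s,name,save=None):
        s.name=name; c=calibration(name); s.K=c['intrinsics']
        if name=='wrist':
            o=get_obs(); T=np.eye(4); T[:3,:3]=R.from_euler('xyz',o['tcp_rot'],degrees=True).as_matrix(); T[:3,3]=o['ee_pos']
            s.T=T@c['mount']
        else: s.T=c['T']
        s.im=camera(name)[:,:,::-1].copy(); s.hsv=cv2.cvtColor(s.im,cv2.COLOR_BGR2HSV)
        if save: cv2.imwrite(f'pics/{save}.png',s.im)
    def pl(s,uv,z):
        uv=np.atleast_2d(np.asarray(uv,float)); d=np.c_[uv,np.ones(len(uv))]@np.linalg.inv(s.K).T@s.T[:3,:3].T
        o=s.T[:3,3]; t=(z-o[2])/d[:,2]; return (o+d*t[:,None])[:,:2]
    def px(s,P):
        P=np.atleast_2d(P); c=(P-s.T[:3,3])@s.T[:3,:3]; p=c@s.K.T; return p[:,:2]/p[:,2:]
    def mask(s,col,smin=120,vmin=40):
        h,S,v=cv2.split(s.hsv); r={'red':[(0,6),(172,180)],'orange':[(7,17)],'yellow':[(20,32)],'teal':[(83,97)],'blue':[(108,130)]}[col]
        m=np.zeros(h.shape,bool)
        for a,b in r: m|=(h>=a)&(h<=b)
        return (m&(S>=smin)&(v>=vmin)).astype(np.uint8)
    def blobs(s,m,amin=20):
        n,l,st,ce=cv2.connectedComponentsWithStats(m)
        return [(int(st[i,4]),ce[i].round(1).tolist(),st[i,:4].tolist()) for i in range(1,n) if st[i,4]>=amin]
E
python3 - <<'E'
from h import *
for n in('top','scene'):
    v=V(n)
    for c in('red','yellow','blue','orange','teal'): print(n,c,v.blobs(v.mask(c),6))
v=V('top')
for n,p in dict(red=(181,250),yel=(165,216),blue=(158,174)).items(): print(n,v.pl(p,.03))
for n,p,z in [('stand',(271,208),.03),('rack',(386,211),.01),('r1',(385,172),.04),('r2',(386,210),.04),('r3',(390,249),.04),('jar',(234,246),.055)]: print(n,v.pl(p,z))
big=cv2.resize(v.im[140:280,110:430],None,fx=2.5,fy=2.5,interpolation=cv2.INTER_CUBIC); big=cv2.convertScaleAbs(big,alpha=1.5); cv2.imwrite('pics/top1.png',big)
E
```

```text
top red [(130, [206.7, 244.4], [202, 237, 11, 16]), (124, [152.9, 255.3], [148, 247, 11, 17])]
top yellow [(3042, [27.6, 32.2], [0, 0, 76, 59]), (2304, [539.9, 189.3], [514, 154, 46, 66]), (69, [136.3, 214.6], [134, 206, 8, 17]), (144, [191.4, 217.3], [186, 209, 11, 17])]
top blue [(9, [48.8, 141.0], [48, 139, 3, 5]), (10, [53.6, 142.7], [53, 139, 3, 9]), (9, [60.9, 147.7], [59, 146, 5, 5]), (10, [54.4, 151.4], [53, 149, 4, 6]), (6, [61.3, 155.5], [60, 153, 3, 6]), (92, [131.8, 173.5], [128, 164, 17, 16]), (8, [62.6, 167.0], [61, 166, 5, 4]), (138, [184.1, 175.1], [179, 167, 11, 16]), (10, [67.8, 174.3], [65, 172, 6, 5]), (17, [73.6, 176.5], [71, 174, 6, 6]), (6, [72.3, 182.5], [71, 181, 3, 4]), (13, [65.5, 184.2], [63, 182, 5, 6]), (6, [61.2, 188.5], [60, 187, 4, 4]), (9, [35.6, 193.4], [32, 191, 8, 5]), (8, [27.2, 198.0], [25, 196, 6, 5]), (6, [0.7, 214.3], [0, 212, 2, 5])]
top orange [(56, [93.1, 59.3], [89, 55, 9, 9]), (58, [106.1, 60.8], [102, 57, 9, 9]), (54, [133.0, 64.3], [129, 61, 9, 8]), (55, [146.7, 65.9], [143, 62, 9, 9]), (54, [160.4, 67.6], [156, 64, 9, 9]), (52, [103.5
[... 1972 characters left out ...]
255.3], [488, 248, 14, 16]), (153, [476.1, 257.8], [470, 251, 14, 16]), (160, [503.7, 266.9], [497, 259, 14, 17])]
scene teal [(2245, [541.6, 126.9], [513, 86, 47, 75]), (214, [303.4, 174.4], [295, 168, 18, 14]), (55, [341.7, 172.9], [335, 169, 15, 8]), (49, [404.9, 181.9], [399, 178, 14, 8]), (71, [438.2, 207.4], [431, 202, 17, 10]), (45, [287.1, 226.6], [281, 224, 13, 6]), (1512, [349.1, 251.9], [325, 230, 52, 51])]
red [[0.41223424 0.26157505]]
yel [[0.4998917  0.30423164]]
blue [[0.61038467 0.32486063]]
stand [[0.51621173 0.03129472]]
rack [[ 0.50604702 -0.26808585]]
r1 [[ 0.60328638 -0.26265252]]
r2 [[ 0.50507233 -0.26039956]]
r3 [[ 0.40660597 -0.26556146]]
jar [[0.41942762 0.12363742]]
```

View pics/top1.png

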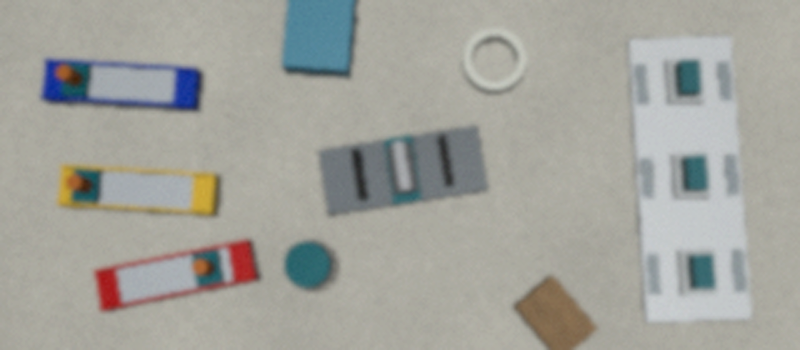

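Call:
{"op": "apply_moves", "data": {"rows": [[34, 30, -6, 0, 0, 8.2, 0], [34, 30, -6, 0, 0, 8.2, 0], [34, 30, -6, 0, 0, 8.2, 0], [34, 30, -6, 0, 0, 8.2, 0], [34, 30, -6, 0, 0, 8.2, 0], [34, 30, -6, 0, 0, 8.2, 0], [34, 30, -6, 0, 0, 8.2, 0], [34, 30, -6, 0, 0, 8.2, 0], [0, 0, 0, 0, 0, 0, 0]], "grip_force": 40}}

```text
time: 1.42
ee_pos: [0.5021, -0.2581, 0.1993]
tcp_rot: [-179.9, -0.1, 90.5]
wrist_force: [-0.7, -0.8, -0.2]
opening: 0.0851
```

```bash
python3 - <<'E'
from h import *
v=V('wrist','w_rack'); print(get_obs()['ee_pos'],get_obs()['tcp_rot'])
for b in v.blobs(v.mask('teal',80),60): print(b, v.pl(b[1],.04))
E
```

```text
[ 0.50119684 -0.25920688  0.19973351] [-1.79943705e+02 -2.30533397e-02  9.02670711e+01]
(869, [381.0, 202.1], [361, 191, 41, 23]) [[ 0.60434005 -0.2623192 ]]
(863, [185.9, 204.0], [166, 193, 40, 23]) [[ 0.41003616 -0.26569286]]
(773, [283.4, 203.1], [267, 192, 34, 23]) [[ 0.50721879 -0.26405637]]
```

View pics/w_rack.png

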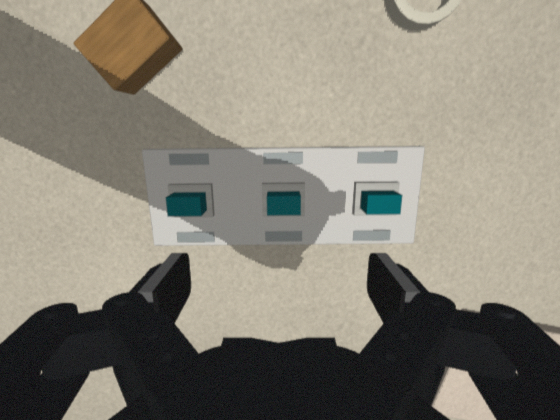

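```bash
python3 - <<'E'
from h import *
im=cv2.imread('pics/w_rack.png')
c=calibration('wrist');T=np.eye(4);T[:3,:3]=R.from_euler('xyz',[-179.9437,-.023,90.267],degrees=True).as_matrix();T[:3,3]=[.50120,-.25921,.19973];T=T@c['mount']
v=V.__new__(V);v.K=c['intrinsics'];v.T=T
p=v.pl([(183,204.6),(283.2,205.3),(384.5,203.4)],.04);print(p,p[1]-p[0],p[2]-p[1])
d=p[2]-p[0];print(np.degrees(np.arctan2(d[1],d[0])),np.linalg.norm(d))
cv2.imwrite('pics/z.png',cv2.resize(im[140:250,140:430],None,fx=2.7,fy=2.7,interpolation=cv2.INTER_CUBIC))
pc=v.pl([(144,150),(424,147),(414,243),(154,245)],.008);print(pc,pc.mean(0),np.degrees(np.arctan2(*(pc[1]-pc[0])[::-1])),np.degrees(np.arctan2(*(pc[2]-pc[3])[::-1])))
E
```

```text
[[ 0.4060024  -0.26730784]
 [ 0.50610897 -0.26762014]
 [ 0.60719417 -0.26524563]] [ 0.10010657 -0.0003123 ] [0.1010852  0.00237451]
0.5872592810066652 0.2012023372633771
[[ 0.35891379 -0.21612538]
 [ 0.65473536 -0.2117875 ]
 [ 0.65767976 -0.32024173]
 [ 0.3580262  -0.32393275]] [ 0.50733878 -0.26802184] 0.8401158087790582 0.7057139052402334
```

View pics/z.png

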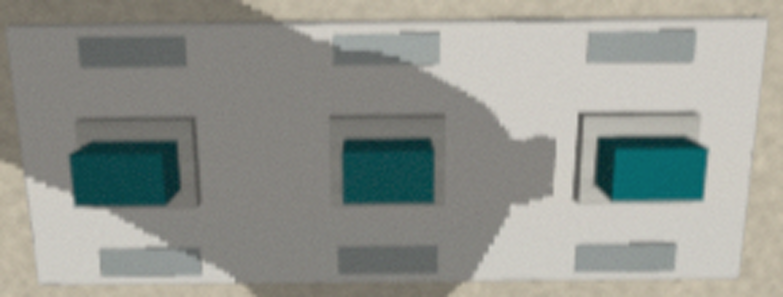

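Call:
{"op": "apply_moves", "data": {"rows": [[0, 45, 0, 0, 0, 1.5, 0], [0, 55, 0, 0, 0, 1.5, 0], [0, 55, 0, 0, 0, 1.5, 0], [0, 55, 0, 0, 0, 1.5, 0], [0, 50, 0, 0, 0, 1.5, 0], [0, 30, 0, 0, 0, 0, 0], [0, 0, 0, 0, 0, 0, 0], [0, 0, 0, 0, 0, 0, 0]]}}

```text
time: 2.48
ee_pos: [0.5006, 0.0287, 0.2005]
tcp_rot: [180.0, 0.0, 97.6]
wrist_force: [0.2, -0.9, 0.8]
opening: 0.0852
```

```bash
python3 - <<'E'
from h import *
v=V('wrist','w_stand'); print(get_obs()['ee_pos'],get_obs()['tcp_rot'])
np.save('T_stand.npy',v.T)
cv2.imwrite('pics/w_stand_z.png',cv2.resize(v.im[80:320,180:400],None,fx=2.5,fy=2.5,interpolation=cv2.INTER_CUBIC))
E
```

```text
[0.50061925 0.02851196 0.20045668] [1.79990636e+02 1.93787223e-02 9.75570796e+01]
```

View pics/w_stand_z.png

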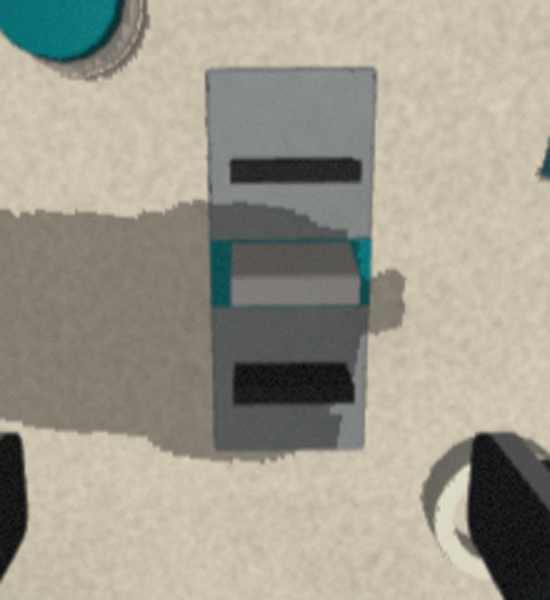

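```bash
python3 - <<'E'
from h import *
c=calibration('wrist');v=V.__new__(V);v.K=c['intrinsics'];v.T=np.load('T_stand.npy')
f=lambda P:np.array(P)/2.5+[180-.3,80-.3]
pc=v.pl(f([(206,70),(377,68),(364,449),(215,450)]),.01);print(pc,pc.mean(0))
for a,b in((3,0),(2,1)): d=pc[b]-pc[a];print(np.degrees(np.arctan2(d[1],d[0])),np.linalg.norm(d))
cr=v.pl(f([(231,275),(358,275),(361,304),(232,306)]),.045);print(cr,cr.mean(0),np.linalg.norm(cr[1]-cr[0]),np.linalg.norm(cr[3]-cr[0]))
d=cr[0]-cr[1];print(np.degrees(np.arctan2(d[1],d[0])))
E
```

```text
[[ 0.47316535  0.11167161]
 [ 0.54193414  0.12158063]
 [ 0.56581254 -0.0451193 ]
 [ 0.4970049  -0.0547234 ]] [0.51947923 0.03335238]
98.15332903006005 0.16809409678563797
98.1516978268991 0.16840144543988175
[[0.49370034 0.03604063]
 [0.54260745 0.04251885]
 [0.54575703 0.03123051]
 [0.4956524  0.02377989]] [0.5194293  0.03339247] 0.04933429387723039 0.012415170214528225
-172.45454105261402
```

Call:
{"op": "apply_moves", "data": {"rows": [[-15, 40, 0, 0, 0, 1, 0], [-15, 50, 0, 0, 0, 1, 0], [-20, 50, 0, 0, 0, 0, 0], [-20, 50, 0, 0, 0, 0, 0], [-10, 30, 0, 0, 0, 0, 0], [0, 0, 0, 0, 0, 0, 0], [0, 0, 0, 0, 0, 0, 0]]}}

```text
time: 3.4
ee_pos: [0.4212, 0.2488, 0.2003]
tcp_rot: [180.0, 0.0, 99.6]
wrist_force: [-0.0, 0.1, 0.2]
opening: 0.0852
```

```bash
python3 - <<'E'
from h import *
v=V('wrist','w_red'); print(get_obs()['ee_pos'],get_obs()['tcp_rot'])
np.save('T_red.npy',v.T)
E
```

```text
[0.4212296  0.24863422 0.20030111] [1.79997880e+02 1.43918729e-02 9.95662252e+01]
```

View pics/w_red.png

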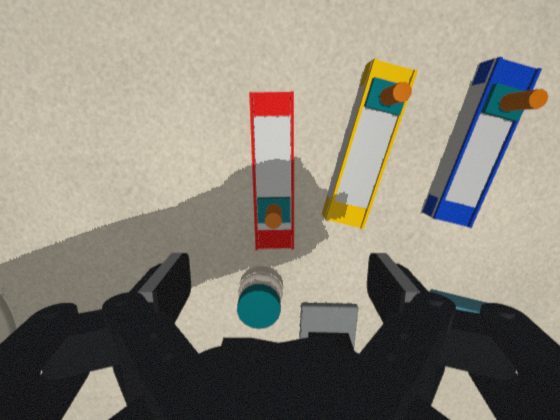

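```bash
cat >> h.py <<'E'
def box(v,col,z,roi=None,smin=110,vmin=30):
    m=v.mask(col,smin,vmin)
    if roi: k=np.zeros_like(m);k[roi[1]:roi[3],roi[0]:roi[2]]=1;m*=k
    n,l,st,ce=cv2.connectedComponentsWithStats(m); 
    keep=[i for i in range(1,n) if st[i,4]>25]
    pts=np.argwhere(np.isin(l,keep))[:,::-1]
    P=v.pl(pts,z)*1000
    r=cv2.minAreaRect(P.astype(np.float32)); c=cv2.boxPoints(r)
    e=max([c[1]-c[0],c[2]-c[1]],key=np.linalg.norm); a=np.degrees(np.arctan2(e[1],e[0]))%180
    return np.array(r[0]),r[1],a
E
python3 - <<'E'
from h import *
v=V.__new__(V);v.K=calibration('wrist')['intrinsics'];v.T=np.load('T_red.npy');v.im=cv2.imread('pics/w_red.png');v.hsv=cv2.cvtColor(v.im,cv2.COLOR_BGR2HSV)
print(box(v,'red',.03)); print(v.blobs(v.mask('orange')))
E
```

```text
(array([412.09805298, 267.16436768]), (41.685150146484375, 159.17446899414062), np.float32(100.3084))
[(509, [395.7, 93.5], [380, 83, 32, 22]), (775, [524.2, 100.0], [500, 89, 48, 22]), (336, [273.2, 216.3], [265, 204, 17, 26])]
```

Call:
{"op": "apply_moves", "data": {"rows": [[-9, 18.5, -30, 0, 0, 0.7, 0.3], [0, 0, -40, 0, 0, 0, 0.3], [0, 0, -40, 0, 0, 0, 0.3], [0, 0, -30, 0, 0, 0, 0.3], [0, 0, -20, 0, 0, 0, 0.3], [0, 0, 0, 0, 0, 0, 0.3]]}}

```text
time: 4.2
ee_pos: [0.4114, 0.2666, 0.039]
tcp_rot: [-179.9, 0.1, 100.3]
wrist_force: [-0.6, 0.1, -0.3]
opening: 0.0595
```

```bash
python3 - <<'E'
from h import *
v=V('wrist','w_red2'); o=get_obs();print(o['ee_pos'],o['tcp_rot'],o['opening'],o['torque'])
E
```

```text
[0.4119507  0.26726063 0.04031313] [-1.79959058e+02  2.19324274e-02  1.00269448e+02] 0.06011052450907581 [-0.02184764  0.02819085 -0.00192115]
```

View pics/w_red2.png

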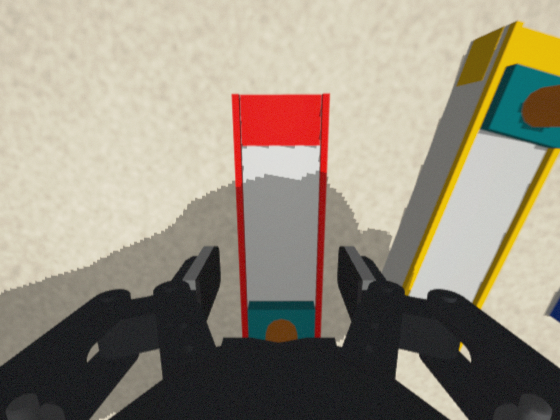

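Call:
{"op": "apply_moves", "data": {"rows": [[0, 0, -12, 0, 0, 0, 0.3], [0, 0, -11, 0, 0, 0, 0.3], [0, 0, 0, 0, 0, 0, 0.7], [0, 0, 0, 0, 0, 0, 0.7], [0, 0, 0, 0, 0, 0, 0.7], [0, 0, 0, 0, 0, 0, 0.7]]}}

```text
time: 5.0
ee_pos: [0.4116, 0.2683, 0.0173]
tcp_rot: [-180.0, 0.0, 100.4]
wrist_force: [0.2, 1.5, -3.4]
opening: 0.0413
```

Call:
{"op": "apply_moves", "data": {"rows": [[0, 0, 15, 0, 0, 0, 0.7], [0, 0, 30, 0, 0, 0, 0.7], [0, 0, 30, 0, 0, 0, 0.7], [0, 0, 25, 0, 0, 0, 0.7], [0, 0, 0, 0, 0, 0, 0.7], [0, 0, 0, 0, 0, 0, 0.7]]}}

```text
time: 5.75
ee_pos: [0.4115, 0.2682, 0.1167]
tcp_rot: [-180.0, 0.0, 100.4]
wrist_force: [0.2, -0.1, -2.4]
opening: 0.0416
```

```bash
cat >> h.py <<'E'
def tq(n=12):
    F=[];M=[];A=[];P=[]
    for i in range(n):
        o=get_obs();F.append(o['wrist_force']);M.append(o['torque']);A.append(o['tcp_rot'][2]);P.append(o['ee_pos']);camera('wrist')
    F=np.array(F);M=np.array(M);a=np.radians(np.mean(A));u=np.array([np.cos(a),np.sin(a),0])
    f=F.mean(0);m=M.mean(0); 
    # moment of weight w at u*b: b u x (0,0,-w) = -b w (u x z)
    uz=np.cross(u,[0,0,1]); 
    print('F',f.round(2),F.std(0).round(2),'M',m.round(4),M.std(0).round(4),'m.uz',(m@uz).round(4),'M perp',(m@u).round(4),'b mm', (-(m@uz)/2.96*1000).round(1),'pos',np.mean(P,0).round(4),np.degrees(a).round(2))
E
python3 - <<'E'
from h import *
v=V('wrist','w_red3'); tq()
E
```

```text
F [ 0.18 -0.08 -3.16] [0.58 0.26 0.53] M [-0.0268  0.0102  0.0051] [0.0285 0.0243 0.027 ] m.uz -0.0245 M perp 0.0148 b mm 8.3 pos [0.4114 0.2681 0.1167] 100.37
```

View pics/w_red3.png

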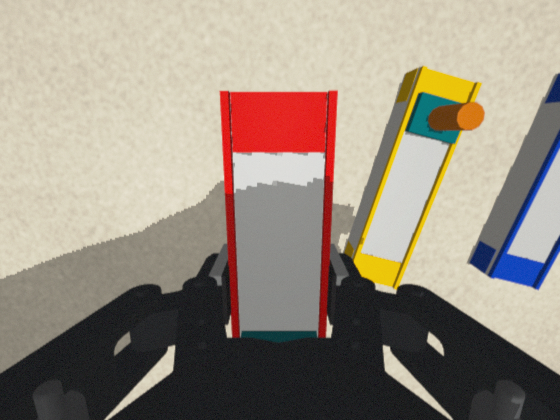

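```bash
python3 - <<'E'
from h import *
tq(40)
E
```

```text
F [ 0.    0.04 -2.96] [0.43 0.49 0.41] M [-0.0447 -0.006  -0.0016] [0.0299 0.0319 0.0314] m.uz -0.0451 M perp 0.0022 b mm 15.2 pos [0.4117 0.2683 0.1173] 100.37
```

Call:
{"op": "apply_moves", "data": {"rows": [[14, -30, 0, 0, 0, -0.4, 0.7], [19, -43, 0, 0, 0, -0.4, 0.7], [19, -43, 0, 0, 0, -0.4, 0.7], [19, -43, 0, 0, 0, -0.4, 0.7], [19, -43, 0, 0, 0, -0.4, 0.7], [14, -33, 0, 0, 0, -0.2, 0.7], [5.7, -13.3, -20, 0, 0, 0, 0.7], [0, 0, -20, 0, 0, 0, 0.7], [0, 0, -8, 0, 0, 0, 0.7], [0, 0, 0, 0, 0, 0, 0.7]]}}

```text
time: 9.65
ee_pos: [0.5211, 0.0202, 0.0691]
tcp_rot: [-180.0, -0.0, 98.2]
wrist_force: [1.7, -0.9, -3.5]
opening: 0.0413
```

```bash
python3 - <<'E'
from h import *
tq(20)
E
```

```text
F [ 0.23  0.01 -2.82] [0.58 0.57 0.5 ] M [-0.0381 -0.0016  0.0001] [0.0243 0.0368 0.0311] m.uz -0.038 M perp 0.0038 b mm 12.8 pos [0.5215 0.0201 0.0696] 98.18
```

Call:
{"op": "apply_moves", "data": {"rows": [[0, 0, -4, 0, 0, 0, 0.7], [0, 0, -2.5, 0, 0, 0, 0.7], [0, 0, -1, 0, 0, 0, 0.7], [0, 0, 0, 0, 0, 0, 0.7], [0, 0, 0, 0, 0, 0, 0.7]]}}

```text
time: 11.28
ee_pos: [0.5214, 0.02, 0.0618]
tcp_rot: [180.0, -0.0, 98.2]
wrist_force: [0.5, -0.5, -2.8]
opening: 0.0411
```

```bash
python3 - <<'E'
from h import *
tq(4)
V('scene','s1')
im=cv2.imread('pics/s1.png');cv2.imwrite('pics/s1z.png',cv2.resize(im[130:290,200:400],None,fx=3.5,fy=3.5,interpolation=cv2.INTER_CUBIC))
E
```

```text
F [ 0.2  -0.42 -3.01] [0.42 0.14 0.43] M [-0.034  -0.0106  0.0215] [0.0163 0.034  0.0402] m.uz -0.0352 M perp -0.0057 b mm 11.9 pos [0.5214 0.02   0.0618] 98.17
```

View pics/s1z.png

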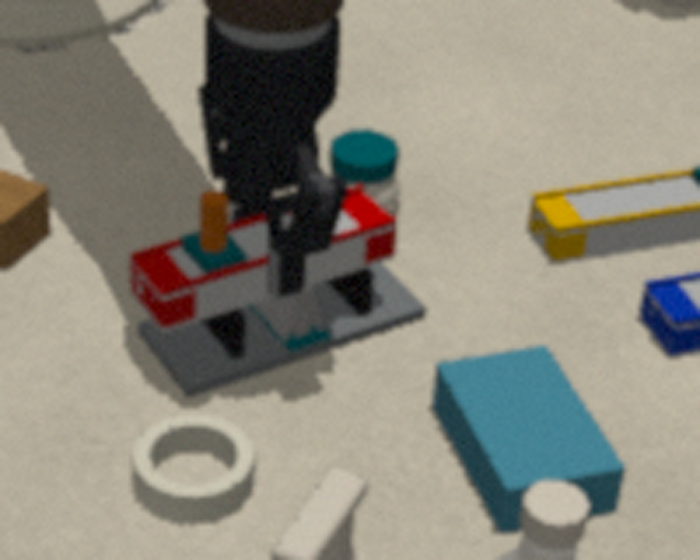

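Call:
{"op": "apply_moves", "data": {"rows": [[0, 0, -0.6, 0, 0, 0, 0.7], [0, 0, -0.6, 0, 0, 0, 0.7], [0, 0, 0, 0, 0, 0, 0.7]]}}

```text
time: 11.9
ee_pos: [0.5214, 0.02, 0.0616]
tcp_rot: [180.0, 0.0, 98.2]
wrist_force: [-4.0, -0.7, 6.8]
opening: 0.0416
```

```bash
python3 - <<'E'
from h import *
tq(4)
E
```

```text
F [-4.04 -0.27  6.85] [0.59 0.34 0.16] M [-0.0489  0.9392  0.0646] [0.0074 0.0158 0.0128] m.uz 0.085 M perp 0.9366 b mm -28.7 pos [0.5214 0.02   0.0616] 98.17
```

Call:
{"op": "apply_moves", "data": {"rows": [[0, 0, 0.5, 0, 0, 0, 0.7], [0, 0, 0, 0, 0, 0, 0.35], [0, 0, 0, 0, 0, 0, 0.3], [0, 0, 0, 0, 0, 0, 0.3]]}}

```text
time: 12.6
ee_pos: [0.5214, 0.02, 0.061]
tcp_rot: [180.0, -0.0, 98.2]
wrist_force: [-0.4, -0.6, 0.1]
opening: 0.06
```

```bash
cat >> h.py <<'E'
def scz(n,roi=(200,130,400,290),f=3.5):
    v=V('scene');x0,y0,x1,y1=roi
    cv2.imwrite(f'pics/{n}.png',cv2.resize(v.im[y0:y1,x0:x1],None,fx=f,fy=f,interpolation=cv2.INTER_CUBIC));return v
E
python3 - <<'E'
from h import *
scz('s2');V('wrist','w2')
E
```

```text
(no output)
```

View pics/s2.png

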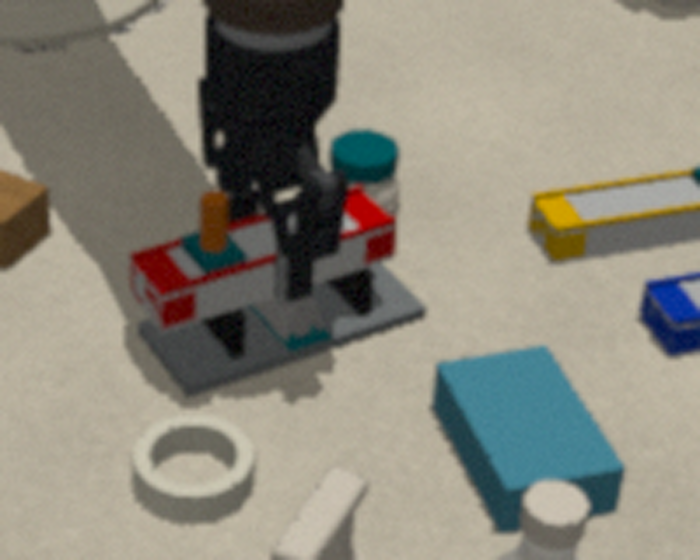

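View pics/w2.png

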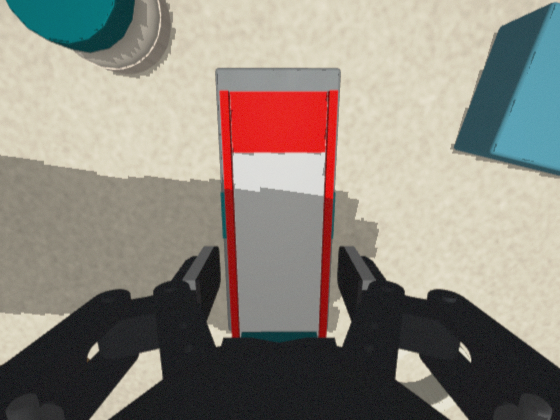

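Call:
{"op": "apply_moves", "data": {"rows": [[0, 0, 10, 0, 0, 0, 0.3], [0, 0, 30, 0, 0, 0, 0.3], [0, 0, 45, 0, 0, 0, 0.2], [0, 0, 40, 0, 0, 0, 0.2], [0, 0, 0, 0, 0, 0, 0.2], [0, 0, 0, 0, 0, 0, 0.2]]}}

```text
time: 13.45
ee_pos: [0.5213, 0.02, 0.1859]
tcp_rot: [-180.0, 0.0, 98.2]
wrist_force: [-0.4, -0.2, -0.1]
opening: 0.0682
```

```bash
python3 - <<'E'
from h import *
scz('s3');v=V('wrist','w3');print(get_obs()['ee_pos'])
for z in(.075,): print(box(v,'red',z)); print(v.blobs(v.mask('orange',100,30)),v.blobs(v.mask('teal',90,25)))
E
```

```text
[0.5209094  0.01998918 0.18500972]
(array([521.72747803,  19.29592896]), (42.54112243652344, 158.73794555664062), np.float32(98.14633))
[(636, [279.2, 263.8], [269, 246, 21, 36]), (1330, [124.5, 283.3], [82, 260, 76, 43])] [(3073, [173.3, 55.2], [143, 23, 62, 65]), (10640, [461.5, 115.4], [386, 63, 154, 106]), (193, [248.1, 180.0], [245, 167, 8, 29]), (177, [309.2, 180.6], [306, 167, 7, 29]), (781, [279.1, 248.7], [260, 236, 40, 31])]
```

View pics/s3.png

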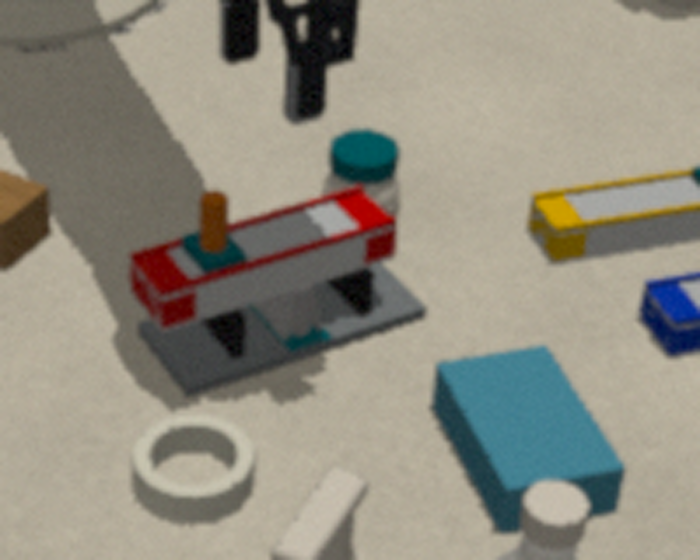

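View pics/w3.png

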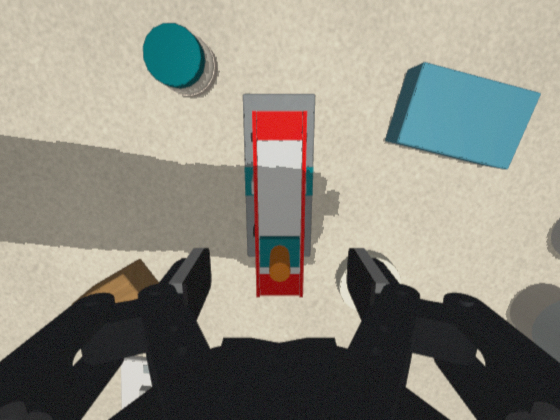

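```bash
cat >> h.py <<'E'
K0=np.array([519.5,33.4]);US=np.array([np.cos(np.radians(98.15)),np.sin(np.radians(98.15))])
def tilt(v,c,ang,zu,col,ext=80):
    # compare observed mask extents with predictions for level / +-5deg
    u=np.array([np.cos(np.radians(ang)),np.sin(np.radians(ang))]);w=np.array([-u[1],u[0]])
    for t in(-5,0,5):
        P=[]
        for s in(-80,80):
            for q in(-21,21): 
                b=s; dz=np.sin(np.radians(t))*(b-(K0-c)@u)
                P.append(np.r_[(c+u*s+w*q)/1000,(zu+30+dz)/1000])
        print(t,v.px(np.array(P)).round(1).tolist())
E
python3 - <<'E'
from h import *
v=V('scene','s4')
tilt(v,np.array([521.7,19.3]),98.15,45,'red')
cv2.imwrite('pics/s4z.png',cv2.resize(v.im[175:235,230:320],None,fx=8,fy=8,interpolation=cv2.INTER_NEAREST))
w=V('wrist');print(get_obs()['ee_pos'])
print('foot front', (w.pl([(279.5,236)],.079)*1000-K0)@US, 'stem top',(w.pl([(279.5,271)],.1135)*1000-K0)@US,(w.pl([(279.5,282)],.1135)*1000-K0)@US)
cv2.imwrite('pics/w4z.png',cv2.resize(w.im[220:310,230:330],None,fx=6,fy=6,interpolation=cv2.INTER_CUBIC))
E
```

```text
-5 [[245.5, 209.3], [236.5, 198.4], [312.9, 194.0], [302.7, 184.3]]
0 [[245.6, 212.5], [236.6, 201.6], [313.1, 191.8], [302.8, 182.1]]
5 [[245.6, 215.8], [236.7, 204.8], [313.3, 189.6], [302.9, 179.9]]
[0.52091304 0.01998016 0.18502819]
foot front [-34.42691356] stem top [-48.81751636] [-57.81024767]
```

View pics/s4z.png

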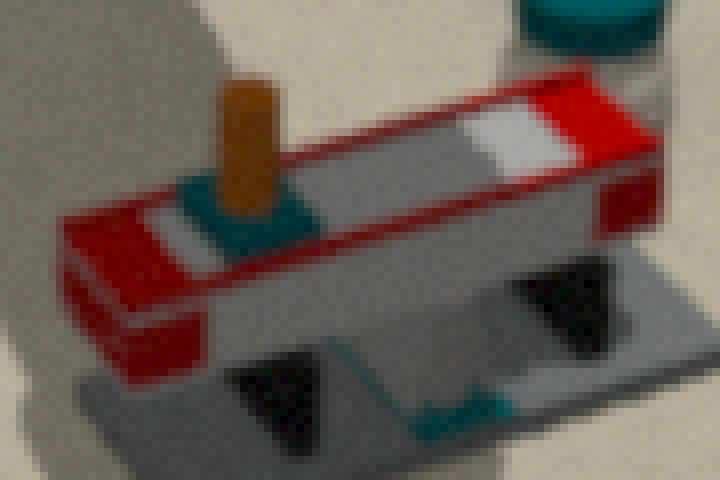

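View pics/w4z.png

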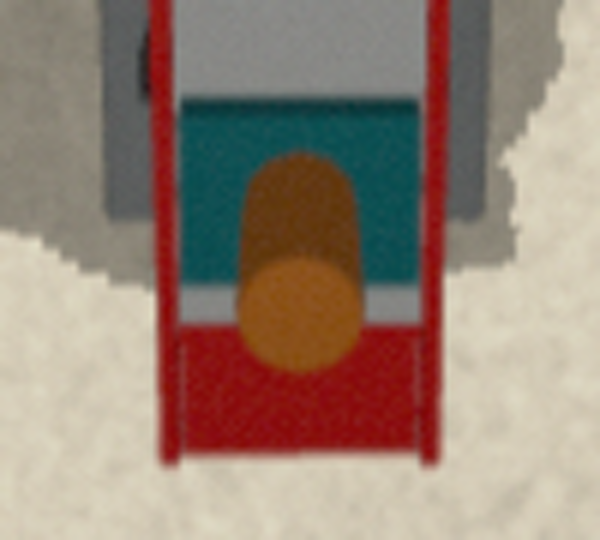

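Call:
{"op": "apply_moves", "data": {"rows": [[3, -18, -20, 0, 0, 0, 0.3], [2.4, -18, -30, 0, 0, 0, 0.45], [0, 0, -25, 0, 0, 0, 0.6], [0, 0, -10, 0, 0, 0, 0.6], [0, 0, 0, 0, 0, 0, 0.7], [0, 0, 0, 0, 0, 0, 0.75], [0, 0, 0, 0, 0, 0, 0.8], [0, 0, 0, 0, 0, 0, 0.85], [0, 0, 0, 0, 0, 0, 0.9], [0, 0, 0, 0, 0, 0, 0.95]], "grip_force": 20}}

```text
time: 14.9
ee_pos: [0.5271, -0.016, 0.1015]
tcp_rot: [179.9, 0.0, 98.2]
wrist_force: [1.2, -1.0, 2.7]
opening: 0.0148
```

```bash
python3 - <<'E'
from h import *
scz('s5');v=V('wrist','w5');print(get_obs()['ee_pos'],get_obs()['opening']);print(box(v,'red',.075))
E
```

```text
[ 0.52708319 -0.01602538  0.10144424] 0.014868809448958745
(array([521.75683594,  20.49200439]), (42.368804931640625, 157.18896484375), np.float32(98.74411))
```

View pics/s5.png

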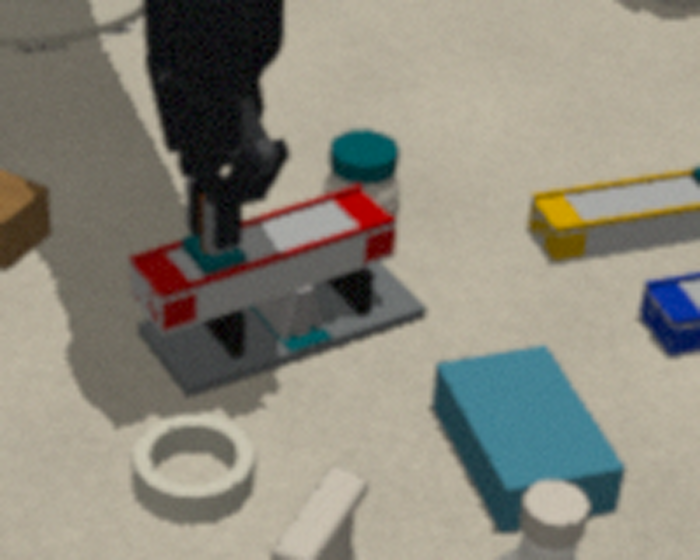

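View pics/w5.png

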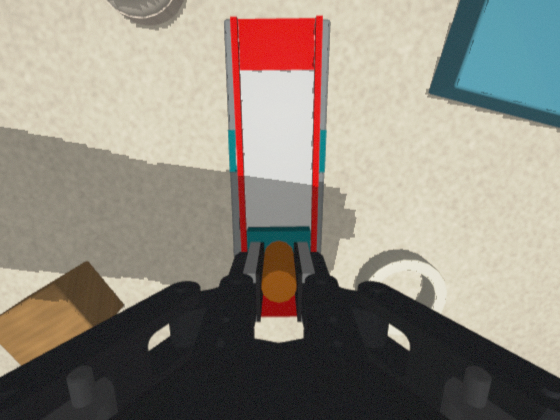

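Call:
{"op": "apply_moves", "data": {"rows": [[-0.4, 3, 0, 0, 0, 0, 0.95], [-0.5, 3.5, 0, 0, 0, 0, 0.95], [-0.5, 3.4, 0, 0, 0, 0, 0.95], [0, 0, 0, 0, 0, 0, 0.95]]}}

```text
time: 15.5
ee_pos: [0.5255, -0.0056, 0.1014]
tcp_rot: [180.0, -0.0, 98.2]
wrist_force: [1.4, -0.2, 5.4]
opening: 0.0153
```

```bash
python3 - <<'E'
from h import *
scz('s6');v=V('wrist','w6');print(get_obs()['ee_pos'],get_obs()['wrist_force']);print(box(v,'red',.075))
tq(3)
E
```

```text
[ 0.52554106 -0.00565222  0.10139374] [0.24625404 1.28660691 6.16443717]
(array([521.76452637,  20.6828537 ]), (42.494598388671875, 156.65174865722656), np.float32(98.75291))
F [1.09 1.01 5.7 ] [0.6  0.27 0.33] M [ 0.2857 -0.2404  0.0151] [0.027  0.015  0.0401] m.uz 0.2485 M perp -0.2786 b mm -84.0 pos [ 0.5255 -0.0057  0.1014] 98.19
```

View pics/s6.png

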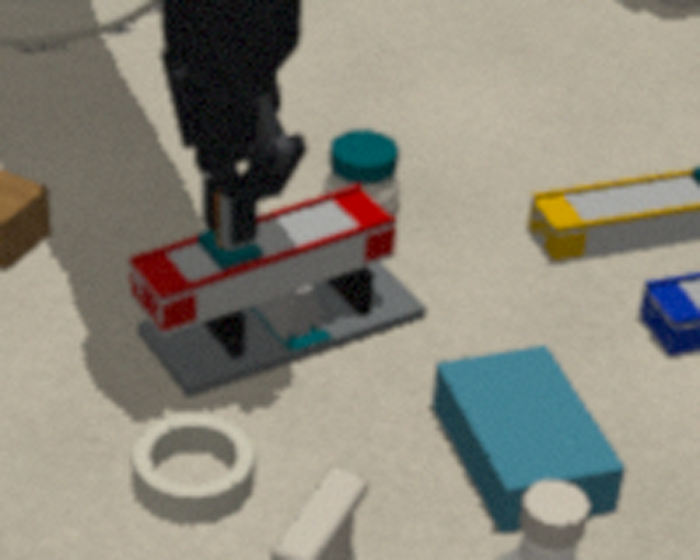

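View pics/w6.png

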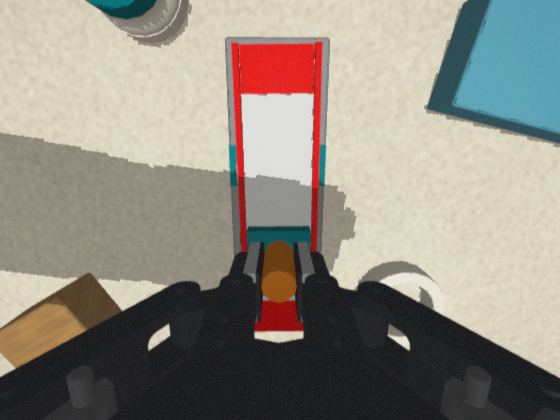

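Call:
{"op": "apply_moves", "data": {"rows": [[-0.6, 4, 0, 0, 0, 0, 0.95], [-0.6, 4.2, 0, 0, 0, 0, 0.95], [-0.6, 4.2, 0, 0, 0, 0, 0.95], [-0.6, 4.2, 0, 0, 0, 0, 0.95], [-0.6, 4.2, 0, 0, 0, 0, 0.95], [-0.6, 4.2, 0, 0, 0, 0, 0.95], [-0.6, 4.2, 0, 0, 0, 0, 0.95], [-0.6, 4.2, 0, 0, 0, 0, 0.95], [-0.5, 3.2, 0, 0, 0, 0, 0.95], [-0.3, 2.4, 0, 0, 0, 0, 0.95], [0, 0, 0, 0, 0, 0, 0.95], [0, 0, 0, 0, 0, 0, 0.95]]}}

```text
time: 17.25
ee_pos: [0.5197, 0.0332, 0.102]
tcp_rot: [180.0, -0.0, 98.2]
wrist_force: [-1.9, -1.0, 11.0]
opening: 0.0153
```

```bash
python3 - <<'E'
from h import *
scz('s7');v=V('wrist','w7');print(get_obs()['ee_pos'],get_obs()['wrist_force']);print(box(v,'red',.075))
E
```

```text
[0.51971376 0.03317502 0.10201312] [-1.77924822 -0.3929558  11.56319872]
(array([514.88500977,  65.2805481 ]), (42.38046646118164, 66.7946548461914), np.float32(98.68201))
```

View pics/s7.png

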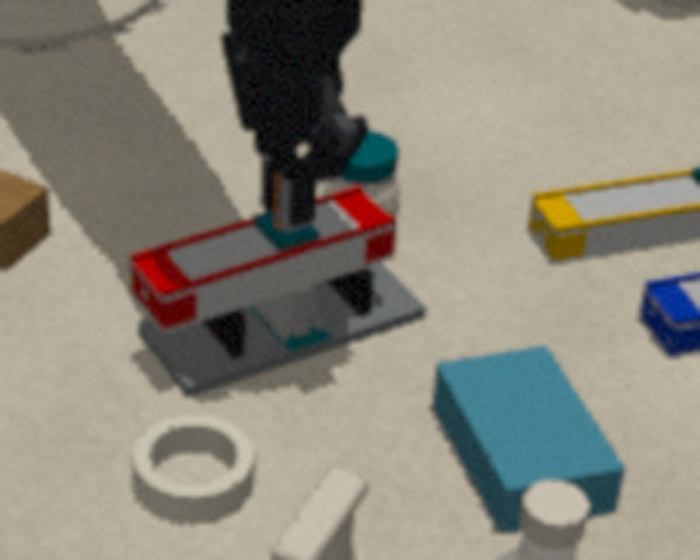

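Call:
{"op": "apply_moves", "data": {"rows": [[0, 0, 0.6, 0, 0, 0, 0.95], [0, 0, 0, 0, 0, 0, 0.85], [0, 0, 0, 0, 0, 0, 0.65], [0, 0, 0, 0, 0, 0, 0.5], [0, 0, 20, 0, 0, 0, 0.4], [0, 0, 40, 0, 0, 0, 0.3], [0, 0, 30, 0, 0, 0, 0.3], [0, 0, 0, 0, 0, 0, 0.3], [0, 0, 0, 0, 0, 0, 0.3]]}}

```text
time: 18.48
ee_pos: [0.5195, 0.0329, 0.1906]
tcp_rot: [-179.9, -0.0, 98.2]
wrist_force: [-0.1, 0.2, 0.4]
opening: 0.06
```

```bash
python3 - <<'E'
from h import *
v=scz('s8',(225,165,325,240),7);w=V('wrist','w8');o=get_obs();print(o['ee_pos'],o['tcp_rot'])
np.save('T8.npy',w.T)
b=box(w,'red',.075);print(b,(b[0]-K0)@US);tilt(v,b[0],b[2],45,'red')
cv2.imwrite('pics/w8z.png',cv2.resize(w.im[80:340,190:370],None,fx=2.3,fy=2.3,interpolation=cv2.INTER_CUBIC))
E
```

```text
[0.51922926 0.03289457 0.19026703] [-1.79875014e+02 -1.17144158e-02  9.81683929e+01]
(array([521.90545654,  19.15744781]), (42.753265380859375, 159.92840576171875), np.float32(98.72022)) -14.439716859126586
-5 [[245.7, 209.5], [236.5, 198.7], [312.8, 193.8], [302.4, 184.2]]
0 [[245.8, 212.8], [236.7, 201.9], [312.9, 191.6], [302.5, 182.0]]
5 [[245.9, 216.1], [236.8, 205.1], [313.1, 189.4], [302.6, 179.8]]
```

View pics/s8.png

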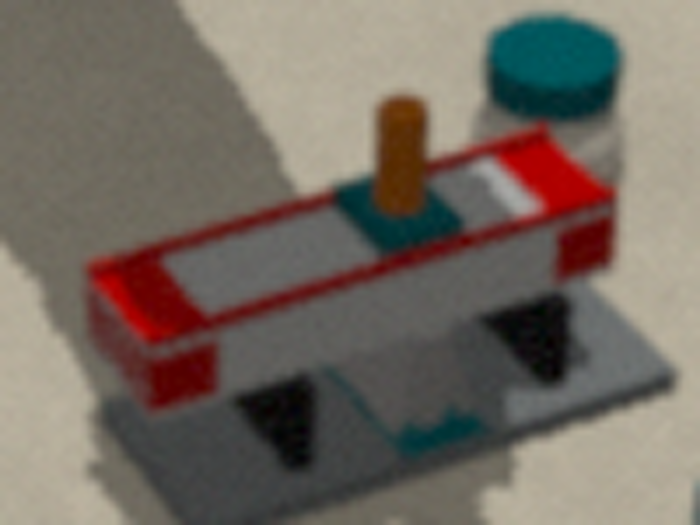

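View pics/w8z.png

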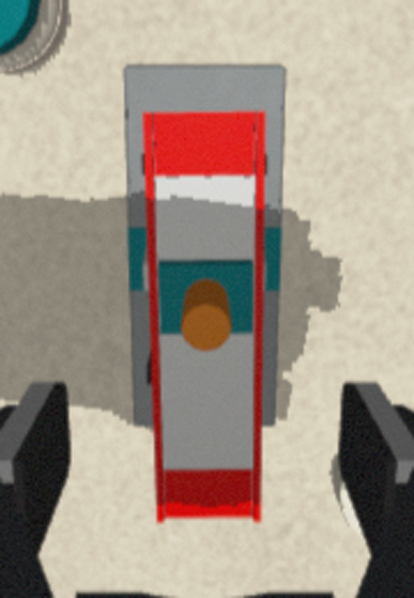

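```bash
python3 - <<'E'
from h import *
a=cv2.imread('pics/s4.png');v=V('scene','s9')
import types
def ext(im,t):
    hsv=cv2.cvtColor(cv2.resize(im[165:240,225:325],None,fx=4,fy=4,interpolation=cv2.INTER_CUBIC),cv2.COLOR_BGR2HSV)
    h,s,val=cv2.split(hsv);m=((h<8)|(h>172))&(s>130)&(val>50)
    p=np.argwhere(m)[:,::-1]/4+[225,165]
    L=p[p[:,0]<p[:,0].min()+12];Rr=p[p[:,0]>p[:,0].max()-8]
    print(t,'x',p[:,0].min(),p[:,0].max(),'left y',L[:,1].min(),L[:,1].max(),'right',Rr[:,1].min(),Rr[:,1].max())
ext(a,'before');ext(v.im,'now')
w=V.__new__(V);w.K=calibration('wrist')['intrinsics'];w.T=np.load('T8.npy')
f=lambda r:[(279.6,80+r/2.3)]
print('stem',(w.pl(f(326),.1135)*1000-K0)@US,'foot front top',(w.pl(f(275),.079)*1000-K0)@US,'back',(w.pl(f(333),.079)*1000-K0)@US)
E
```

```text
before x 237.5 312.5 left y 199.0 223.0 right 185.75 204.5
now x 237.75 312.75 left y 199.0 223.0 right 186.0 204.5
stem [0.47868118] foot front top [8.58011943] back [-13.34145486]
```

Call:
{"op": "apply_moves", "data": {"rows": [[0, 0, -40, 0, 0, 0, 0.3], [0, 0, -45, 0, 0, 0.2, 0.3], [0, 0, -25, 0, 0, 0.1, 0.3], [0, 0, -15, 0, 0, 0, 0.3], [0, 0, 0, 0, 0, 0, 0.5], [0, 0, 0, 0, 0, 0, 0.7], [0, 0, 0, 0, 0, 0, 0.7], [0, 0, 0, 0, 0, 0, 0.7], [0, 0, 0, 0, 0, 0, 0.7]], "grip_force": 40}}

```text
time: 19.75
ee_pos: [0.5199, 0.0329, 0.0669]
tcp_rot: [180.0, 0.0, 98.5]
wrist_force: [-0.5, -0.2, -2.9]
opening: 0.0409
```

```bash
python3 - <<'E'
from h import *
v=scz('s10');o=get_obs();print(o['ee_pos'],o['wrist_force'],o['tcp_rot'])
E
```

```text
[0.51981343 0.03290283 0.06679867] [-0.63689178  0.79202682 -3.41421815] [1.79992102e+02 7.59889999e-04 9.84672055e+01]
```

View pics/s10.png

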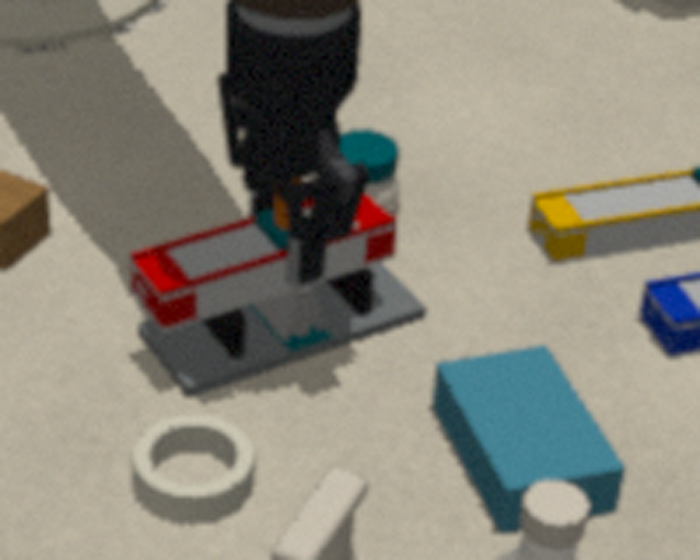

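Call:
{"op": "apply_moves", "data": {"rows": [[0, 0, 15, 0, 0, 0, 0.7], [0, 0, 30, 0, 0, 0, 0.7], [9, -30, 10, 0, 0, -0.8, 0.7], [12, -42, 0, 0, 0, -1, 0.7], [13, -45, 0, 0, 0, -1, 0.7], [13, -45, 0, 0, 0, -1, 0.7], [13, -45, 0, 0, 0, -1, 0.7], [13, -45, 0, 0, 0, -1, 0.7], [10, -35, 0, 0, 0, -1, 0.7], [4, -12.5, -15, 0, 0, -1, 0.7], [0, 0, -20, 0, 0, 0, 0.7], [0, 0, -15, 0, 0, 0, 0.7], [0, 0, 0, 0, 0, 0, 0.7], [0, 0, 0, 0, 0, 0, 0.7]]}}

```text
time: 21.55
ee_pos: [0.607, -0.2659, 0.0723]
tcp_rot: [180.0, 0.0, 90.7]
wrist_force: [-1.1, -0.0, -2.7]
opening: 0.0412
```

```bash
python3 - <<'E'
from h import *
tq(20);V('wrist','w11')
E
```

```text
F [-0.1   0.06 -2.84] [0.49 0.37 0.59] M [-0.0186 -0.0001 -0.0045] [0.0265 0.036  0.03  ] m.uz -0.0187 M perp 0.0001 b mm 6.3 pos [ 0.6069 -0.2666  0.072 ] 90.68
```

View pics/w11.png

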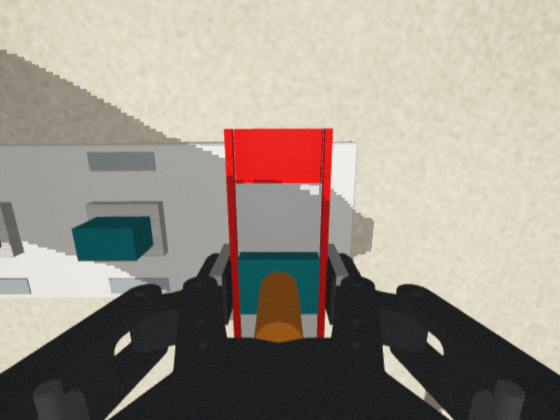

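Call:
{"op": "apply_moves", "data": {"rows": [[0, 0, -5, 0, 0, 0, 0.7], [0, 0, -3, 0, 0, 0, 0.7], [0, 0, -1.5, 0, 0, 0, 0.7], [0, 0, 0, 0, 0, 0, 0.7], [0, 0, 0, 0, 0, 0, 0.7]]}}

```text
time: 23.22
ee_pos: [0.6068, -0.2666, 0.0623]
tcp_rot: [180.0, 0.0, 90.7]
wrist_force: [-0.2, 0.6, -2.3]
opening: 0.0412
```

```bash
python3 - <<'E'
from h import *
tq(3)
E
```

```text
F [-0.21  0.12 -3.02] [0.08 0.37 0.6 ] M [ 0.0245  0.0253 -0.015 ] [0.0147 0.0106 0.007 ] m.uz 0.0248 M perp 0.025 b mm -8.4 pos [ 0.6068 -0.2666  0.0623] 90.67
```

Call:
{"op": "apply_moves", "data": {"rows": [[0, 0, -0.4, 0, 0, 0, 0.7], [0, 0, -0.4, 0, 0, 0, 0.7], [0, 0, 0, 0, 0, 0, 0.7]]}}

```text
time: 23.75
ee_pos: [0.6068, -0.2666, 0.0615]
tcp_rot: [180.0, 0.0, 90.7]
wrist_force: [0.4, -0.7, -2.7]
opening: 0.0413
```

```bash
python3 - <<'E'
from h import *
tq(3)
E
```

```text
F [-0.08 -0.12 -2.51] [0.36 0.51 0.54] M [ 0.0084  0.0359 -0.0211] [0.0177 0.0158 0.0151] m.uz 0.0088 M perp 0.0358 b mm -3.0 pos [ 0.6068 -0.2666  0.0614] 90.67
```

Call:
{"op": "apply_moves", "data": {"rows": [[0, 0, -0.4, 0, 0, 0, 0.7], [0, 0, 0, 0, 0, 0, 0.7]]}}

```text
time: 24.15
ee_pos: [0.6068, -0.2666, 0.0614]
tcp_rot: [180.0, 0.0, 90.7]
wrist_force: [-2.0, 0.6, 2.0]
opening: 0.0411
```

```bash
python3 - <<'E'
from h import *
tq(3)
E
```

```text
F [-2.2   0.56  2.31] [0.29 0.19 0.23] M [0.1531 0.4431 0.0078] [0.0159 0.0375 0.0197] m.uz 0.1582 M perp 0.4413 b mm -53.4 pos [ 0.6068 -0.2666  0.0614] 90.67
```

Contact. Release, rise, look.

Call:
{"op": "apply_moves", "data": {"rows": [[0, 0, 0.2, 0, 0, 0, 0.6], [0, 0, 0, 0, 0, 0, 0.45], [0, 0, 0, 0, 0, 0, 0.3], [0, 0, 0, 0, 0, 0, 0.3], [0, 0, 15, 0, 0, 0, 0.3], [0, 0, 40, 0, 0, 0, 0.3], [0, 0, 50, 0, 0, 0, 0.3], [0, 0, 20, 0, 0, 0, 0.3], [0, 0, 0, 0, 0, 0, 0.3], [0, 0, 0, 0, 0, 0, 0.3]]}}

```text
time: 25.55
ee_pos: [0.6065, -0.2665, 0.1852]
tcp_rot: [-179.9, -0.0, 90.7]
wrist_force: [-1.5, -0.4, -0.7]
opening: 0.0598
```

```bash
python3 - <<'E'
from h import *
v=scz('s12',(90,190,200,310),5.5);w=V('wrist','w12');o=get_obs();print(o['ee_pos'],o['tcp_rot'])
np.save('T12.npy',w.T)
b=box(w,'red',.070);print(b)
cv2.imwrite('pics/w12z.png',cv2.resize(w.im[80:340,190:370],None,fx=2.3,fy=2.3,interpolation=cv2.INTER_CUBIC))
E
```

```text
[ 0.60628312 -0.26639972  0.18465238] [-1.79880999e+02 -5.62238740e-02  9.06651159e+01]
(array([ 607.38641357, -280.8026123 ]), (42.18327331542969, 159.91481018066406), np.float32(90.898125))
```

View pics/s12.png

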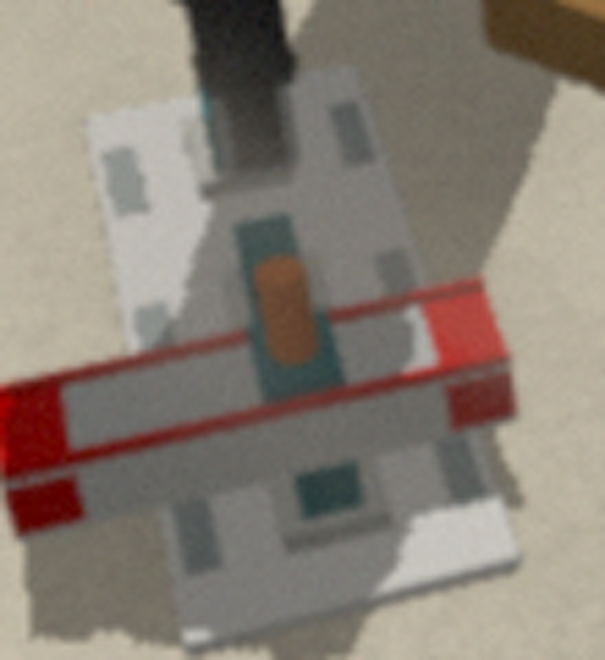

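View pics/w12z.png

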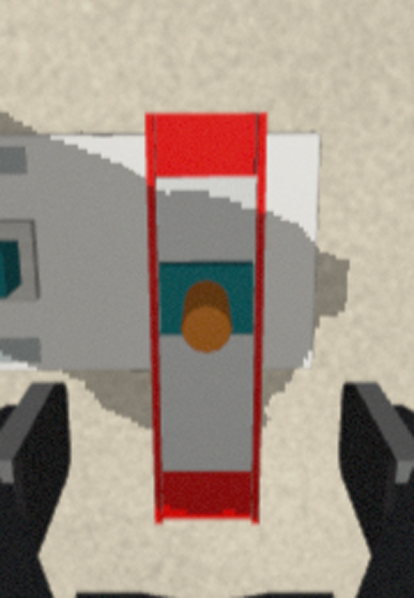

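```bash
cat >> h.py <<'E'
R0=np.array([506.7,-267.2]);AR=90.7
def rest(k): return R0+100*k*np.array([1,.012])
E
python3 - <<'E'
from h import *
v=V('scene')
c=np.array([607.4,-280.8]);u=np.array([-.014,1]);w=np.array([1,.014])
for t in(-4,0,4): print(t,v.px([np.r_[c+w*21+u*s,70+(s-14)*np.sin(np.radians(t))]/1000 for s in(-80,80)]).round(1).tolist())
w=V.__new__(V);w.K=calibration('wrist')['intrinsics'];w.T=np.load('T12.npy')
f=lambda r,c=206:[(190+c/2.3,80+r/2.3)]
print('rest',rest(1),'stem',w.pl(f(329),.1085)*1000,'back',w.pl(f(334),.074)*1000,w.pl(f(275),.074)*1000)
E
```

```text
-4 [[88.1, 272.9], [182.4, 255.7]]
0 [[89.0, 275.7], [182.2, 253.8]]
4 [[89.8, 278.4], [181.9, 251.8]]
rest [ 606.7 -266. ] stem [[ 607.23233936 -266.17662931]] back [[ 607.49154546 -279.35805223]] [[ 607.2223834  -257.10433067]]
```

Call:
{"op": "apply_moves", "data": {"rows": [[-5, 30, 10, 0, 0, 0, 0.3], [-9, 48, 5, 0, 0, 0, 0.3], [-9, 52, 0, 0, 0, 0, 0.3], [-10, 52, 0, 0, 0, 0, 0.3], [-10, 52, 0, 0, 0, -0.5, 0.3], [-10, 52, 0, 0, 0, -0.5, 0.3], [-10, 52, 0, 0, 0, -0.5, 0.3], [-10, 52, 0, 0, 0, -0.5, 0.3], [-10, 52, 0, 0, 0, -0.5, 0.3], [-10, 52, 0, 0, 0, 0, 0.3], [-8, 42, 0, 0, 0, 0, 0.3], [-5, 30, 0, 0, 0, 0, 0.3], [0, 0, 0, 0, 0, 0, 0.3], [0, 0, 0, 0, 0, 0, 0.3]]}}

```text
time: 27.45
ee_pos: [0.5007, 0.2988, 0.2007]
tcp_rot: [-180.0, 0.0, 88.2]
wrist_force: [-0.4, -0.9, -0.9]
opening: 0.0599
```

```bash
python3 - <<'E'
from h import *
w=V('wrist','w13');o=get_obs();print(o['ee_pos'],o['tcp_rot'])
print(box(w,'yellow',.03,vmin=60));V('top','t13')
E
```

```text
[0.50084462 0.29852858 0.20083953] [-1.79969950e+02  3.36620334e-02  8.81291900e+01]
(array([501.34649658, 308.02182007]), (159.7393035888672, 42.3724365234375), np.float32(85.68937))
```

View pics/w13.png

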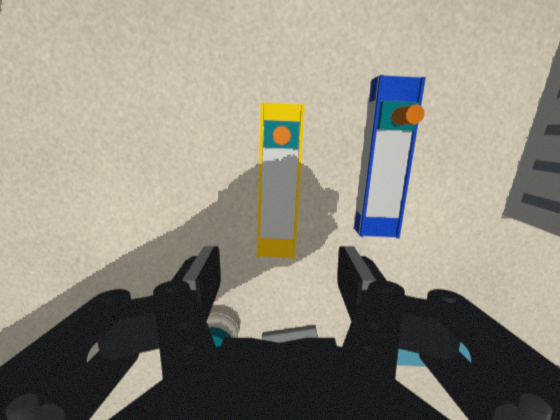

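View pics/t13.png

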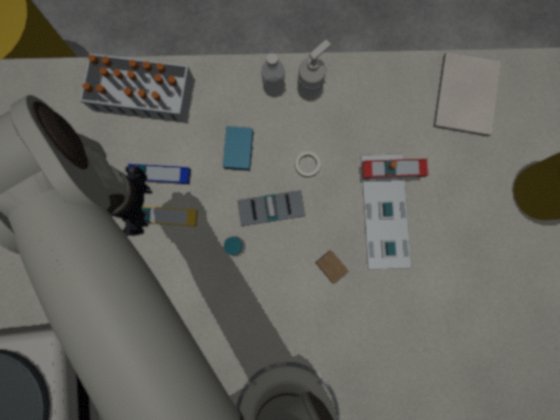

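Call:
{"op": "apply_moves", "data": {"rows": [[0.6, 9.3, -30, 0, 0, -2.4, 0.3], [0, 0, -40, 0, 0, 0, 0.3], [0, 0, -40, 0, 0, 0, 0.3], [0, 0, -35, 0, 0, 0, 0.3], [0, 0, -22, 0, 0, 0, 0.3], [0, 0, -12, 0, 0, 0, 0.3], [0, 0, 0, 0, 0, 0, 0.5], [0, 0, 0, 0, 0, 0, 0.7], [0, 0, 0, 0, 0, 0, 0.7], [0, 0, 0, 0, 0, 0, 0.7]]}}

```text
time: 28.8
ee_pos: [0.5015, 0.3088, 0.0226]
tcp_rot: [180.0, -0.0, 85.8]
wrist_force: [0.4, -0.5, -3.2]
opening: 0.0413
```

```bash
python3 - <<'E'
from h import *
o=get_obs();print(o['ee_pos'],o['tcp_rot'],o['wrist_force'],o['opening'])
E
```

```text
[0.50152003 0.30883656 0.0225558 ] [ 1.79977250e+02 -1.87744491e-02  8.57741590e+01] [ 0.39744266 -0.47035738 -3.19777347] 0.04134057386174744
```

Call:
{"op": "apply_moves", "data": {"rows": [[0, 0, 15, 0, 0, 0, 0.7], [0, 0, 30, 0, 0, 0, 0.7], [0, 0, 35, 0, 0, 0, 0.7], [0, 0, 20, 0, 0, 0, 0.7], [0, 0, 0, 0, 0, 0, 0.7], [0, 0, 0, 0, 0, 0, 0.7]]}}

```text
time: 29.55
ee_pos: [0.5011, 0.3086, 0.1216]
tcp_rot: [-180.0, 0.0, 85.8]
wrist_force: [0.5, 0.5, -3.3]
opening: 0.0413
```

```bash
python3 - <<'E'
from h import *
V('wrist','w14');tq(60)
E
```

```text
F [-0.03 -0.05 -2.72] [0.42 0.49 0.51] M [ 0.0287  0.0028 -0.0026] [0.0327 0.025  0.0261] m.uz 0.0285 M perp 0.0049 b mm -9.6 pos [0.5013 0.3087 0.1221] 85.77
```

View pics/w14.png

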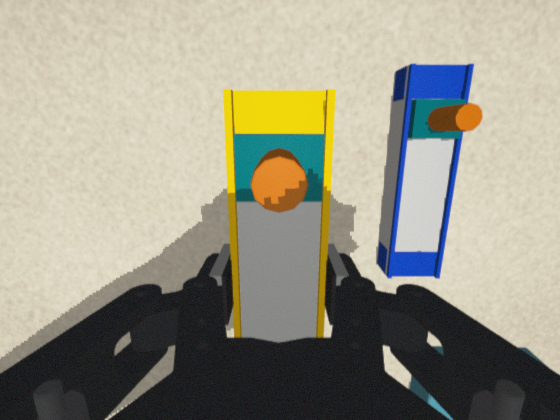

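Call:
{"op": "apply_moves", "data": {"rows": [[2, -30, 0, 0, 0, 1.4, 0.7], [3, -45, 0, 0, 0, 2, 0.7], [3, -45, 0, 0, 0, 2, 0.7], [3, -45, 0, 0, 0, 2, 0.7], [2.6, -45, 0, 0, 0, 2, 0.7], [2, -38, 0, 0, 0, 2, 0.7], [1, -16.4, -15, 0, 0, 1, 0.7], [0, 0, -20, 0, 0, 0, 0.7], [0, 0, -13, 0, 0, 0, 0.7], [0, 0, -5, 0, 0, 0, 0.7], [0, 0, 0, 0, 0, 0, 0.7], [0, 0, 0, 0, 0, 0, 0.7]]}}

```text
time: 34.1
ee_pos: [0.5183, 0.0445, 0.0699]
tcp_rot: [179.9, 0.0, 98.2]
wrist_force: [-0.3, -0.0, -3.0]
opening: 0.0413
```

```bash
python3 - <<'E'
from h import *
tq(15)
E
```

```text
F [-0.03 -0.15 -2.71] [0.37 0.45 0.54] M [ 0.0336 -0.0017 -0.0009] [0.0196 0.033  0.0315] m.uz 0.033 M perp -0.0064 b mm -11.2 pos [0.5181 0.0444 0.0694] 98.17
```

Call:
{"op": "apply_moves", "data": {"rows": [[0, 0, -1.5, 0, 0, 0, 0.7], [0, 0, -0.5, 0, 0, 0, 0.7], [0, 0, -0.4, 0, 0, 0, 0.7], [0, 0, 0, 0, 0, 0, 0.7]]}}

```text
time: 35.35
ee_pos: [0.518, 0.0443, 0.0673]
tcp_rot: [180.0, -0.0, 98.2]
wrist_force: [-3.4, -1.0, 5.7]
opening: 0.0415
```

```bash
python3 - <<'E'
from h import *
tq(3)
E
```

```text
F [-3.65  0.49  5.66] [0.21 1.05 0.08] M [-0.0027  0.7855 -0.0611] [0.0239 0.0409 0.0196] m.uz 0.1089 M perp 0.7779 b mm -36.8 pos [0.518  0.0443 0.0673] 98.17
```

Call:
{"op": "apply_moves", "data": {"rows": [[0, 0, 0.3, 0, 0, 0, 0.6], [0, 0, 0, 0, 0, 0, 0.45], [0, 0, 0, 0, 0, 0, 0.3], [0, 0, 0, 0, 0, 0, 0.3], [0, 0, 15, 0, 0, 0, 0.3], [0, 0, 40, 0, 0, 0, 0.3], [0, 0, 45, 0, 0, 0, 0.3], [0, 0, 20, 0, 0, 0, 0.3], [0, 0, 0, 0, 0, 0, 0.3], [0, 0, 0, 0, 0, 0, 0.3]]}}

```text
time: 36.75
ee_pos: [0.5177, 0.0443, 0.1864]
tcp_rot: [-180.0, -0.0, 98.2]
wrist_force: [0.1, 0.2, -1.2]
opening: 0.0596
```

```bash
cat >> h.py <<'E'
def knife(n,col,vm=60):
    v=scz('s'+n,(225,155,335,240),6.5);w=V('wrist','w'+n);o=get_obs();print(o['ee_pos'],o['tcp_rot'])
    np.save(f'T{n}.npy',w.T);b=box(w,col,.075,roi=(200,0,360,420),vmin=vm);print(b,'along',(b[0]-K0)@US);tilt(v,b[0],b[2],45,col)
    hsv=v.hsv; m=v.mask(col,110,40); k=np.zeros_like(m);k[155:240,225:335]=1
    for bl in v.blobs(m*k,20): print(bl)
    cv2.imwrite(f'pics/w{n}z.png',cv2.resize(w.im[80:340,190:370],None,fx=2.3,fy=2.3,interpolation=cv2.INTER_CUBIC))
E
python3 - <<'E'
from h import *
knife('15','yellow')
E
```

```text
[0.51747962 0.04423296 0.1858826 ] [-1.79892517e+02 -4.88253990e-03  9.81677432e+01]
(array([517.99121094,  44.58271027]), (43.180294036865234, 159.64610290527344), np.float32(98.15852)) along 11.283662172590061
-5 [[256.9, 206.6], [247.7, 196.0], [322.8, 191.7], [312.4, 182.2]]
0 [[256.9, 209.0], [247.7, 198.3], [323.1, 188.7], [312.6, 179.2]]
5 [[256.9, 211.4], [247.8, 200.7], [323.3, 185.6], [312.8, 176.2]]
(646, [278.5, 200.7], [248, 179, 75, 41])
```

View pics/s15.png

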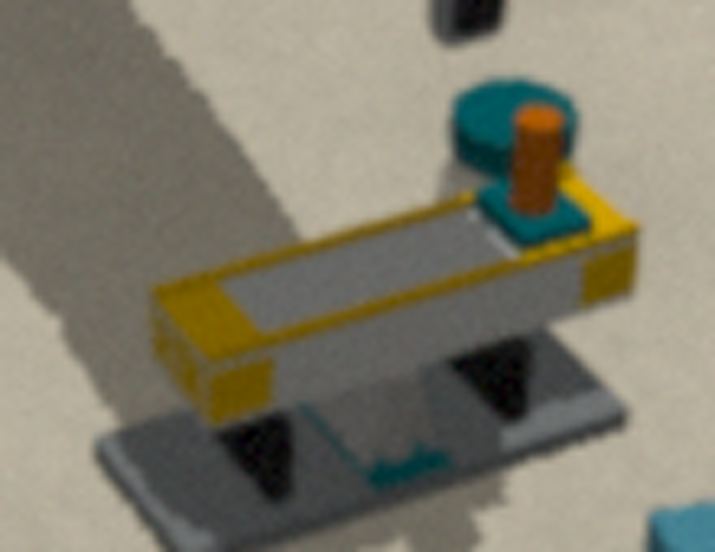

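View pics/w15z.png

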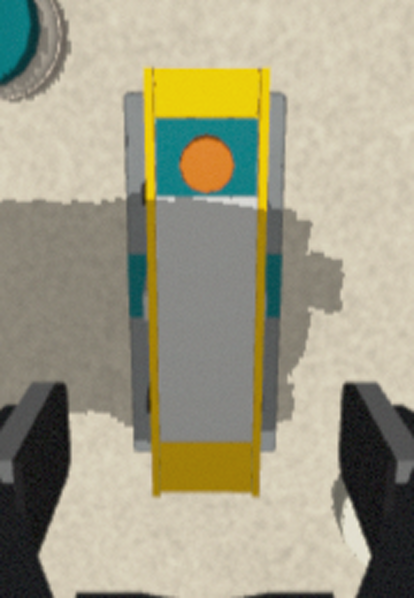

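```bash
cat >> h.py <<'E'
def ldT(n):
    w=V.__new__(V);w.K=calibration('wrist')['intrinsics'];w.T=np.load(f'T{n}.npy');return w
E
python3 - <<'E'
from h import *
w=ldT('15');f=lambda r,c=207:[(190+c/2.3,80+r/2.3)]
p=w.pl(f(165),.1135)[0]*1000;print('stem',p,(p-K0)@US,'foot',(w.pl(f(119),.079)*1000-K0)@US,(w.pl(f(196),.079)*1000-K0)@US)
E
```

```text
stem [511.41143567  94.87324523] 61.99906162704945 foot [74.37618439] [48.8886067]
```

Call:
{"op": "apply_moves", "data": {"rows": [[-3, 25, 0, 0, 0, 0, 0.4], [-3.3, 25.4, -30, 0, 0, 0, 0.5], [0, 0, -30, 0, 0, 0, 0.6], [0, 0, -15, 0, 0, 0, 0.6], [0, 0, -10, 0, 0, 0, 0.65], [0, 0, 0, 0, 0, 0, 0.75], [0, 0, 0, 0, 0, 0, 0.8], [0, 0, 0, 0, 0, 0, 0.85], [0, 0, 0, 0, 0, 0, 0.9], [0, 0, 0, 0, 0, 0, 0.95], [0, 0, 0, 0, 0, 0, 0.95]], "grip_force": 20}}

```text
time: 38.22
ee_pos: [0.512, 0.0948, 0.1025]
tcp_rot: [179.9, -0.0, 98.2]
wrist_force: [1.0, 0.7, 3.5]
opening: 0.0151
```

```bash
python3 - <<'E'
from h import *
scz('s16',(225,155,335,240),6.5);tq(2);V('wrist','w16');print(get_obs()['opening'])
E
```

```text
F [0.83 0.64 2.75] [0.28 0.45 0.53] M [ 0.0826 -0.1911  0.0306] [0.056  0.0164 0.0005] m.uz 0.0546 M perp -0.2009 b mm -18.5 pos [0.5119 0.0948 0.1024] 98.17
0.015139205101520435
```

View pics/s16.png

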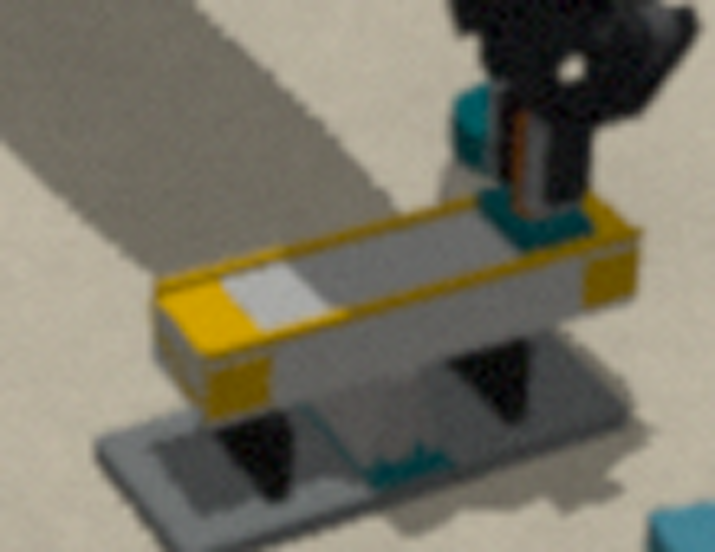

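View pics/w16.png

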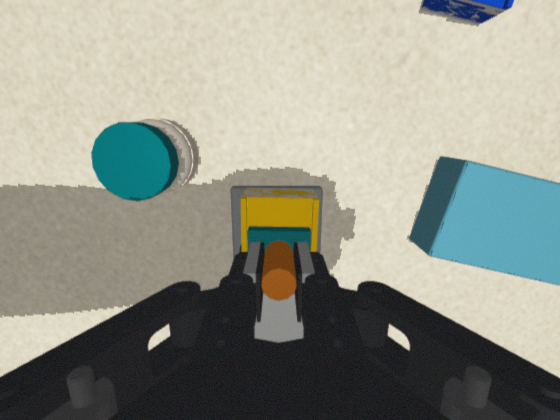

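Call:
{"op": "apply_moves", "data": {"rows": [[0.4, -3, 0, 0, 0, 0, 0.95], [0.6, -4.2, 0, 0, 0, 0, 0.95], [0.6, -4.2, 0, 0, 0, 0, 0.95], [0.6, -4.2, 0, 0, 0, 0, 0.95], [0.6, -4.2, 0, 0, 0, 0, 0.95], [0.6, -4.2, 0, 0, 0, 0, 0.95], [0.6, -4.2, 0, 0, 0, 0, 0.95], [0.6, -4.2, 0, 0, 0, 0, 0.95], [0.6, -4.2, 0, 0, 0, 0, 0.95], [0.6, -4.2, 0, 0, 0, 0, 0.95], [0.6, -4.2, 0, 0, 0, 0, 0.95], [0.6, -4.2, 0, 0, 0, 0, 0.95], [0.6, -4.2, 0, 0, 0, 0, 0.95], [0.6, -4.2, 0, 0, 0, 0, 0.95], [0.6, -4.2, 0, 0, 0, 0, 0.95], [0, 0.3, 0, 0, 0, 0, 0.95], [0, 0, 0, 0, 0, 0, 0.95], [0, 0, 0, 0, 0, 0, 0.95]]}}

```text
time: 40.67
ee_pos: [0.52, 0.0326, 0.1027]
tcp_rot: [-180.0, 0.0, 98.1]
wrist_force: [-4.0, -1.1, 11.8]
opening: 0.0151
```

```bash
python3 - <<'E'
from h import *
scz('s17',(225,155,335,240),6.5);tq(3)
E
```

```text
F [-4.02 -1.26 10.9 ] [0.36 0.57 0.37] M [-0.3328  0.8413  0.0217] [0.0516 0.0133 0.0185] m.uz -0.2102 M perp 0.88 b mm 71.0 pos [0.52   0.0326 0.1027] 98.14
```

View pics/s17.png

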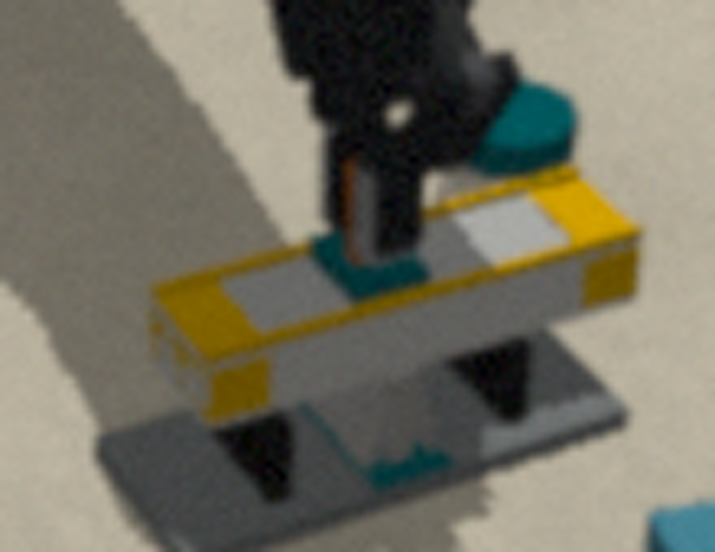

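Call:
{"op": "apply_moves", "data": {"rows": [[-0.1, 0.7, 0, 0, 0, 0, 0.95], [0, 0, 0.6, 0, 0, 0, 0.95], [0, 0, 0, 0, 0, 0, 0.85], [0, 0, 0, 0, 0, 0, 0.65], [0, 0, 0, 0, 0, 0, 0.5], [0, 0, 20, 0, 0, 0, 0.4], [0, 0, 40, 0, 0, 0, 0.3], [0, 0, 25, 0, 0, 0, 0.3], [0, 0, 0, 0, 0, 0, 0.3], [0, 0, 0, 0, 0, 0, 0.3]]}}

```text
time: 42.12
ee_pos: [0.5201, 0.0339, 0.1866]
tcp_rot: [-179.9, -0.0, 98.2]
wrist_force: [0.4, 0.5, -0.7]
opening: 0.0597
```

```bash
python3 - <<'E'
from h import *
knife('18','yellow')
E
```

```text
[0.51989193 0.03389064 0.18631477] [-1.79883388e+02 -1.29984676e-02  9.81686994e+01]
(array([518.23944092,  44.43655014]), (42.897518157958984, 159.61244201660156), np.float32(97.04766)) along 11.103787860035878
-5 [[256.4, 206.4], [247.5, 195.6], [323.0, 192.2], [312.9, 182.6]]
0 [[256.4, 208.8], [247.6, 198.0], [323.3, 189.2], [313.1, 179.6]]
5 [[256.4, 211.1], [247.6, 200.3], [323.6, 186.1], [313.4, 176.5]]
(674, [282.4, 199.1], [248, 180, 76, 40])
```

View pics/s18.png

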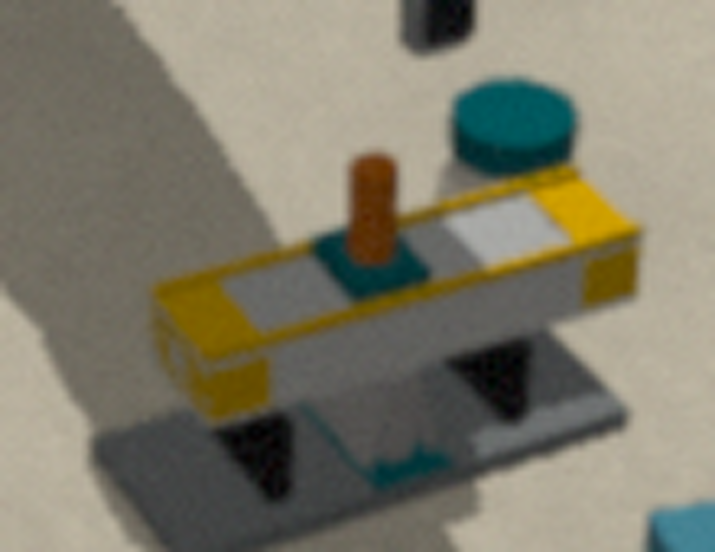

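View pics/w18z.png

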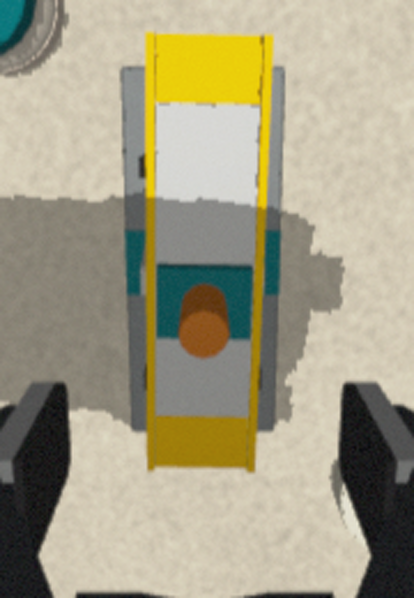

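```bash
python3 - <<'E'
from h import *
w=ldT('18');f=lambda r,c=204:[(190+c/2.3,80+r/2.3)]
p=w.pl(f(333.5),.1135)[0]*1000;print('stem',p,(p-K0)@US,'foot',(w.pl(f(280),.079)*1000-K0)@US,(w.pl(f(338),.079)*1000-K0)@US)
E
```

```text
stem [520.19580284  33.67769707] 0.17625182931661731 foot [8.56463689] [-13.08107034]
```

Call:
{"op": "apply_moves", "data": {"rows": [[0, 0, -40, 0, 0, -0.6, 0.3], [0, 0, -40, 0, 0, -0.5, 0.3], [0, 0, -25, 0, 0, 0, 0.3], [0, 0, -15, 0, 0, 0, 0.3], [0, 0, 0, 0, 0, 0, 0.5], [0, 0, 0, 0, 0, 0, 0.7], [0, 0, 0, 0, 0, 0, 0.7], [0, 0, 0, 0, 0, 0, 0.7], [0, 0, 0, 0, 0, 0, 0.7]], "grip_force": 40}}

```text
time: 43.35
ee_pos: [0.5205, 0.0339, 0.0679]
tcp_rot: [180.0, -0.0, 97.1]
wrist_force: [-0.4, 0.2, -2.9]
opening: 0.0413
```

```bash
python3 - <<'E'
from h import *
o=get_obs();print(o['ee_pos'],o['wrist_force'],o['tcp_rot'])
E
```

```text
[0.52048844 0.03392192 0.06791084] [-0.38482766  0.16273563 -2.88300688] [ 1.79981104e+02 -2.62952816e-04  9.70701552e+01]
```

Call:
{"op": "apply_moves", "data": {"rows": [[0, 0, 15, 0, 0, 0, 0.7], [0, 0, 30, 0, 0, 0, 0.7], [-1.8, -30, 10, 0, 0, -0.8, 0.7], [-2, -43, 0, 0, 0, -0.8, 0.7], [-2, -45, 0, 0, 0, -0.8, 0.7], [-2, -45, 0, 0, 0, -0.8, 0.7], [-2, -45, 0, 0, 0, -0.8, 0.7], [-2, -45, 0, 0, 0, -0.8, 0.7], [-2, -35, 0, 0, 0, -0.8, 0.7], [0, -13.1, -15, 0, 0, -0.8, 0.7], [0, 0, -20, 0, 0, 0, 0.7], [0, 0, -15, 0, 0, 0, 0.7], [0, 0, -6, 0, 0, 0, 0.7], [0, 0, 0, 0, 0, 0, 0.7], [0, 0, 0, 0, 0, 0, 0.7]]}}

```text
time: 45.22
ee_pos: [0.507, -0.2671, 0.0675]
tcp_rot: [179.9, 0.0, 90.7]
wrist_force: [0.6, 0.0, -2.5]
opening: 0.0412
```

```bash
python3 - <<'E'
from h import *
tq(15)
E
```

```text
F [ 0.04 -0.19 -2.58] [0.45 0.39 0.35] M [ 0.0039  0.002  -0.0084] [0.0256 0.0265 0.0318] m.uz 0.0039 M perp 0.0019 b mm -1.3 pos [ 0.5067 -0.2672  0.067 ] 90.67
```

Call:
{"op": "apply_moves", "data": {"rows": [[0, 0, -3, 0, 0, 0, 0.7], [0, 0, -1, 0, 0, 0, 0.7], [0, 0, -0.4, 0, 0, 0, 0.7], [0, 0, 0, 0, 0, 0, 0.7]]}}

```text
time: 46.48
ee_pos: [0.5066, -0.2672, 0.0623]
tcp_rot: [180.0, 0.0, 90.7]
wrist_force: [-0.3, 0.1, -2.5]
opening: 0.041
```

```bash
python3 - <<'E'
from h import *
tq(3)
E
```

```text
F [-0.5   0.13 -2.97] [0.36 0.11 0.32] M [-0.0179 -0.0069  0.0021] [0.0238 0.0196 0.018 ] m.uz -0.018 M perp -0.0067 b mm 6.1 pos [ 0.5066 -0.2672  0.0623] 90.67
```

Call:
{"op": "apply_moves", "data": {"rows": [[0, 0, -0.4, 0, 0, 0, 0.7], [0, 0, -0.3, 0, 0, 0, 0.7], [0, 0, 0, 0, 0, 0, 0.7]]}}

```text
time: 47.0
ee_pos: [0.5066, -0.2672, 0.0622]
tcp_rot: [180.0, 0.0, 90.7]
wrist_force: [-2.6, 1.2, 4.8]
opening: 0.0413
```

```bash
python3 - <<'E'
from h import *
tq(3)
E
```

```text
F [-2.71  1.45  5.3 ] [0.08 0.26 0.4 ] M [ 0.33    0.6805 -0.0028] [0.0145 0.0184 0.0313] m.uz 0.338 M perp 0.6766 b mm -114.2 pos [ 0.5066 -0.2672  0.0622] 90.67
```

Call:
{"op": "apply_moves", "data": {"rows": [[0, 0, 0.3, 0, 0, 0, 0.6], [0, 0, 0, 0, 0, 0, 0.45], [0, 0, 0, 0, 0, 0, 0.3], [0, 0, 0, 0, 0, 0, 0.3], [0, 0, 15, 0, 0, 0, 0.3], [0, 0, 40, 0, 0, 0, 0.3], [0, 0, 50, 0, 0, 0, 0.3], [0, 0, 20, 0, 0, 0, 0.3], [0, 0, 0, 0, 0, 0, 0.3], [0, 0, 0, 0, 0, 0, 0.3]]}}

```text
time: 48.4
ee_pos: [0.5063, -0.2671, 0.186]
tcp_rot: [-179.9, -0.0, 90.7]
wrist_force: [0.2, -0.4, 0.1]
opening: 0.0598
```

```bash
cat >> h.py <<'E'
def rst(n,col,k):
    v=scz('s'+n,(70,180,200,310),4.6);w=V('wrist','w'+n);o=get_obs();print(o['ee_pos'],o['tcp_rot'])
    np.save(f'T{n}.npy',w.T);b=box(w,col,.07,roi=(200,0,360,420),vmin=40);c=b[0];print(b)
    a=np.radians(b[2]);u=np.array([np.cos(a),np.sin(a)]);q=np.array([u[1],-u[0]]);s0=(rest(k)-c)@u;print('rest along',s0)
    for t in(-4,0,4): print(t,v.px([np.r_[c+q*21+u*s,70+(s-s0)*np.sin(np.radians(t))]/1000 for s in(-80,80)]).round(1).tolist())
    cv2.imwrite(f'pics/w{n}z.png',cv2.resize(w.im[80:340,190:370],None,fx=2.3,fy=2.3,interpolation=cv2.INTER_CUBIC))
E
python3 - <<'E'
from h import *
rst('19','yellow',0)
E
```

```text
[ 0.50609571 -0.26695701  0.18551308] [-1.79892322e+02 -5.75177073e-02  9.06672001e+01]
(array([ 506.79193115, -256.44406128]), (42.256778717041016, 158.89840698242188), np.float32(90.642586))
rest along -10.754231346457686
-4 [[98.7, 234.6], [184.1, 221.3]]
0 [[99.2, 236.6], [183.8, 218.8]]
4 [[99.7, 238.6], [183.5, 216.2]]
```

View pics/s19.png

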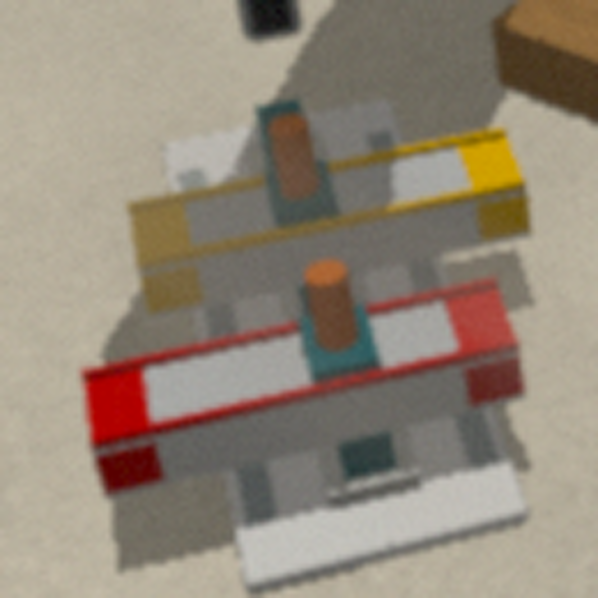

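View pics/w19z.png

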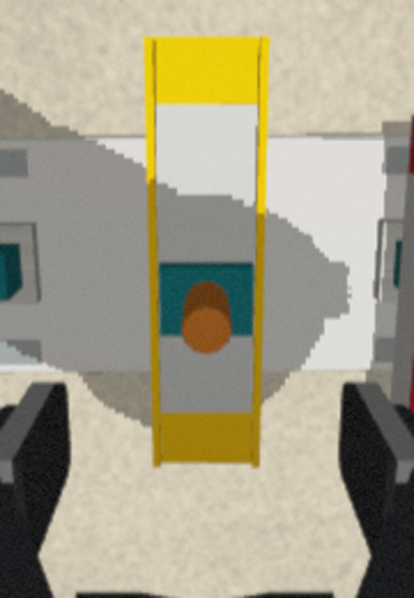

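Call:
{"op": "apply_moves", "data": {"rows": [[4, 30, 10, 0, 0, 0, 0.3], [7, 46, 5, 0, 0, -0.5, 0.3], [8, 52, 0, 0, 0, -0.5, 0.3], [8, 52, 0, 0, 0, -0.7, 0.3], [8, 52, 0, 0, 0, -0.7, 0.3], [8, 52, 0, 0, 0, -0.7, 0.3], [8, 52, 0, 0, 0, -0.7, 0.3], [8, 52, 0, 0, 0, -0.7, 0.3], [8, 52, 0, 0, 0, -0.7, 0.3], [8, 52, 0, 0, 0, -0.7, 0.3], [8, 42, 0, 0, 0, -0.7, 0.3], [8, 30, 0, 0, 0, 0, 0.3], [4, 15, 0, 0, 0, 0, 0.3], [0, 0, 0, 0, 0, 0, 0.3], [0, 0, 0, 0, 0, 0, 0.3]]}}

```text
time: 50.38
ee_pos: [0.6015, 0.3107, 0.2019]
tcp_rot: [-180.0, 0.0, 84.0]
wrist_force: [-0.4, 0.0, 0.4]
opening: 0.0596
```

```bash
python3 - <<'E'
from h import *
w=V('wrist','w20');o=get_obs();print(o['ee_pos'],o['tcp_rot'])
print(box(w,'blue',.03,roi=(200,0,380,300)))
E
```

```text
[0.60158544 0.31060254 0.20211436] [1.79996525e+02 1.03687749e-02 8.40068478e+01]
(array([613.06671143, 328.70285034]), (158.79795837402344, 41.2929801940918), np.float32(85.49789))
```

View pics/w20.png

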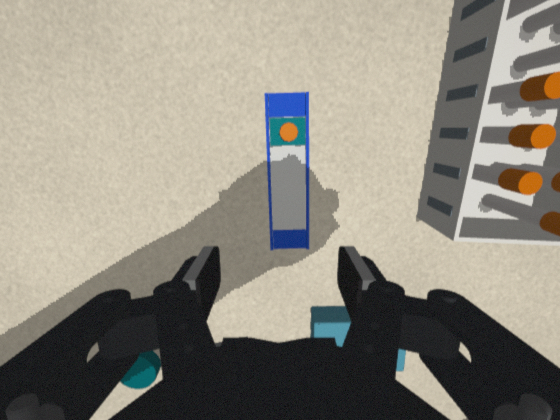

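Call:
{"op": "apply_moves", "data": {"rows": [[5, 9, -20, 0, 0, 1.5, 0.3], [6.5, 9.1, -30, 0, 0, 0, 0.3], [0, 0, -40, 0, 0, 0, 0.3], [0, 0, -40, 0, 0, 0, 0.3], [0, 0, -28, 0, 0, 0, 0.3], [0, 0, -22, 0, 0, 0, 0.3], [0, 0, 0, 0, 0, 0, 0.5], [0, 0, 0, 0, 0, 0, 0.7], [0, 0, 0, 0, 0, 0, 0.7], [0, 0, 0, 0, 0, 0, 0.7]]}}

```text
time: 51.68
ee_pos: [0.6134, 0.3301, 0.0226]
tcp_rot: [180.0, -0.0, 85.6]
wrist_force: [0.2, 0.6, -2.0]
opening: 0.0414
```

```bash
python3 - <<'E'
from h import *
o=get_obs();print(o['ee_pos'],o['tcp_rot'],o['wrist_force'],o['opening'])
E
```

```text
[0.61335428 0.33005304 0.02257137] [ 1.79954434e+02 -3.14411004e-02  8.55723939e+01] [ 0.17454699  0.57903852 -2.03375103] 0.041393196089693204
```

Call:
{"op": "apply_moves", "data": {"rows": [[0, 0, 15, 0, 0, 0, 0.7], [0, 0, 30, 0, 0, 0, 0.7], [0, 0, 35, 0, 0, 0, 0.7], [0, 0, 20, 0, 0, 0, 0.7], [0, 0, 0, 0, 0, 0, 0.7], [0, 0, 0, 0, 0, 0, 0.7]]}}

```text
time: 52.42
ee_pos: [0.6128, 0.3298, 0.1212]
tcp_rot: [-180.0, 0.0, 85.6]
wrist_force: [-1.1, 0.2, -2.9]
opening: 0.0414
```

```bash
python3 - <<'E'
from h import *
V('wrist','w21');tq(60)
E
```

```text
F [ 0.02  0.03 -2.79] [0.57 0.41 0.44] M [ 0.0453 -0.0008  0.0059] [0.0301 0.0276 0.0337] m.uz 0.0452 M perp 0.0027 b mm -15.3 pos [0.613  0.3299 0.1217] 85.57
```

View pics/w21.png

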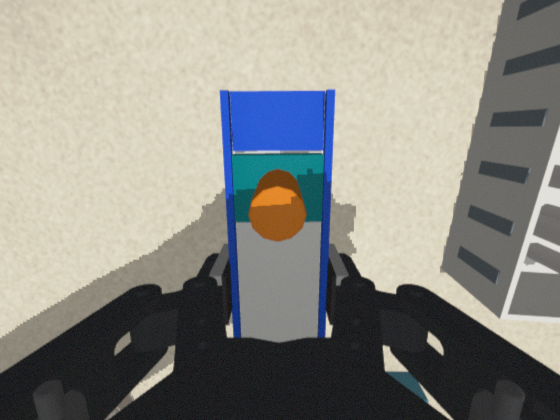

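Call:
{"op": "apply_moves", "data": {"rows": [[-10, -30, 0, 0, 0, 1.6, 0.7], [-15, -44, 0, 0, 0, 2, 0.7], [-15, -44, 0, 0, 0, 2, 0.7], [-15, -44, 0, 0, 0, 2, 0.7], [-15, -44, 0, 0, 0, 2, 0.7], [-15, -44, 0, 0, 0, 2, 0.7], [-10.8, -30.4, -15, 0, 0, 1, 0.7], [0, 0, -20, 0, 0, 0, 0.7], [0, 0, -13, 0, 0, 0, 0.7], [0, 0, -4.5, 0, 0, 0, 0.7], [0, 0, 0, 0, 0, 0, 0.7], [0, 0, 0, 0, 0, 0, 0.7]]}}

```text
time: 56.98
ee_pos: [0.5177, 0.0498, 0.07]
tcp_rot: [180.0, 0.0, 98.2]
wrist_force: [0.1, 0.1, -1.9]
opening: 0.0419
```

```bash
python3 - <<'E'
from h import *
tq(30)
E
```

```text
F [-0.02  0.07 -2.75] [0.5  0.48 0.59] M [0.0367 0.018  0.0059] [0.0318 0.0322 0.0251] m.uz 0.0389 M perp 0.0126 b mm -13.1 pos [0.5173 0.0495 0.0695] 98.17
```

Call:
{"op": "apply_moves", "data": {"rows": [[0, 0, -1.5, 0, 0, 0, 0.7], [0, 0, -0.5, 0, 0, 0, 0.7], [0, 0, -0.4, 0, 0, 0, 0.7], [0, 0, 0, 0, 0, 0, 0.7]]}}

```text
time: 58.98
ee_pos: [0.5173, 0.0495, 0.0669]
tcp_rot: [-180.0, -0.0, 98.2]
wrist_force: [0.5, -0.6, -2.3]
opening: 0.041
```

```bash
python3 - <<'E'
from h import *
tq(3)
E
```

```text
F [ 0.45 -0.05 -2.71] [0.02 0.42 0.49] M [ 0.0364 -0.0129  0.0113] [0.0045 0.0269 0.0174] m.uz 0.0342 M perp -0.018 b mm -11.5 pos [0.5173 0.0495 0.067 ] 98.17
```

Call:
{"op": "apply_moves", "data": {"rows": [[0, 0, -0.4, 0, 0, 0, 0.7], [0, 0, 0, 0, 0, 0, 0.7]]}}

```text
time: 59.38
ee_pos: [0.5173, 0.0495, 0.0666]
tcp_rot: [-180.0, -0.0, 98.2]
wrist_force: [0.3, 0.4, -1.7]
opening: 0.0411
```

```bash
python3 - <<'E'
from h import *
tq(3)
E
```

```text
F [-0.15 -0.22 -1.92] [0.36 0.57 0.3 ] M [ 0.0683 -0.0049  0.008 ] [0.0216 0.0166 0.0144] m.uz 0.0669 M perp -0.0145 b mm -22.6 pos [0.5173 0.0495 0.0666] 98.17
```

Touching. Release and look.

Call:
{"op": "apply_moves", "data": {"rows": [[0, 0, -0.2, 0, 0, 0, 0.7], [0, 0, 0, 0, 0, 0, 0.6], [0, 0, 0, 0, 0, 0, 0.45], [0, 0, 0, 0, 0, 0, 0.3], [0, 0, 0, 0, 0, 0, 0.3], [0, 0, 15, 0, 0, 0, 0.3], [0, 0, 40, 0, 0, 0, 0.3], [0, 0, 45, 0, 0, 0, 0.3], [0, 0, 20, 0, 0, 0, 0.3], [0, 0, 0, 0, 0, 0, 0.3], [0, 0, 0, 0, 0, 0, 0.3]]}}

```text
time: 60.9
ee_pos: [0.517, 0.0495, 0.1857]
tcp_rot: [-180.0, -0.0, 98.2]
wrist_force: [-0.5, -0.8, -0.8]
opening: 0.0596
```

```bash
python3 - <<'E'
from h import *
knife('22','blue',30)
E
```

```text
[0.51675204 0.04942585 0.18516329] [-1.79888841e+02 -3.63709625e-03  9.81656560e+01]
(array([517.30828857,  49.461586  ]), (42.5883903503418, 158.5201416015625), np.float32(98.65614)) along 16.210077409651497
-5 [[259.3, 206.3], [249.9, 195.7], [324.5, 191.1], [314.0, 181.7]]
0 [[259.3, 208.5], [249.9, 197.9], [324.9, 187.9], [314.2, 178.5]]
5 [[259.3, 210.7], [250.0, 200.1], [325.2, 184.7], [314.5, 175.3]]
(348, [283.2, 196.3], [251, 179, 73, 31])
(46, [320.0, 195.8], [317, 192, 7, 9])
(66, [263.9, 214.1], [259, 210, 10, 9])
```

View pics/s22.png

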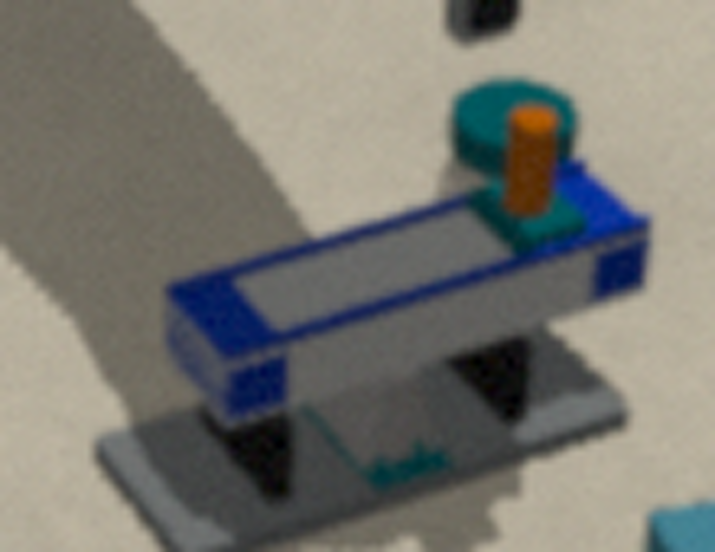

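View pics/w22z.png

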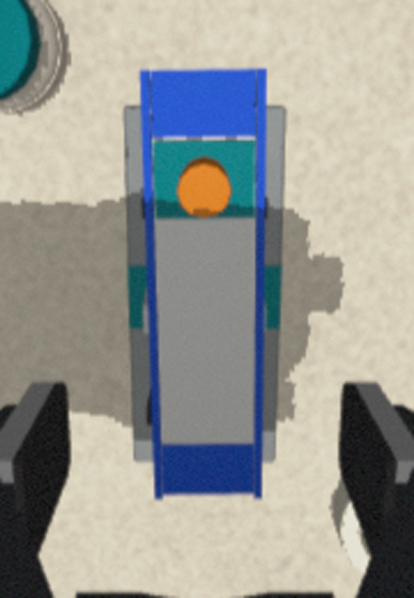

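```bash
python3 - <<'E'
from h import *
w=ldT('22');f=lambda r,c=204:[(190+c/2.3,80+r/2.3)]
p=w.pl(f(189.5),.1135)[0]*1000;print('stem',p,(p-K0)@US,'foot',(w.pl(f(141),.079)*1000-K0)@US,(w.pl(f(218),.079)*1000-K0)@US)
w=ldT('15');p=w.pl([(190+207/2.3,80+165/2.3)],.1135)[0]*1000
E
```

```text
stem [510.84425248  93.08737401] 60.3116339412995 foot [72.5220356] [46.67896026]
```

Call:
{"op": "apply_moves", "data": {"rows": [[-3, 21, 0, 0, 0, 0, 0.4], [-3, 22.3, -30, 0, 0, 0, 0.5], [0, 0, -30, 0, 0, 0, 0.6], [0, 0, -15, 0, 0, 0, 0.6], [0, 0, -9, 0, 0, 0, 0.65], [0, 0, 0, 0, 0, 0, 0.75], [0, 0, 0, 0, 0, 0, 0.8], [0, 0, 0, 0, 0, 0, 0.85], [0, 0, 0, 0, 0, 0, 0.9], [0, 0, 0, 0, 0, 0, 0.95], [0, 0, 0, 0, 0, 0, 0.95]], "grip_force": 20}}

```text
time: 62.38
ee_pos: [0.5115, 0.0929, 0.1028]
tcp_rot: [180.0, -0.0, 98.2]
wrist_force: [1.1, 0.2, 2.2]
opening: 0.0152
```

```bash
python3 - <<'E'
from h import *
scz('s23',(225,155,335,240),6.5);tq(2);print(get_obs()['opening'])
E
```

```text
F [0.85 0.7  2.69] [0.13 0.65 0.41] M [ 0.1039 -0.2271 -0.0003] [0.0228 0.0208 0.0291] m.uz 0.0705 M perp -0.2395 b mm -23.8 pos [0.5115 0.0929 0.1026] 98.17
0.014939677651410707
```

View pics/s23.png

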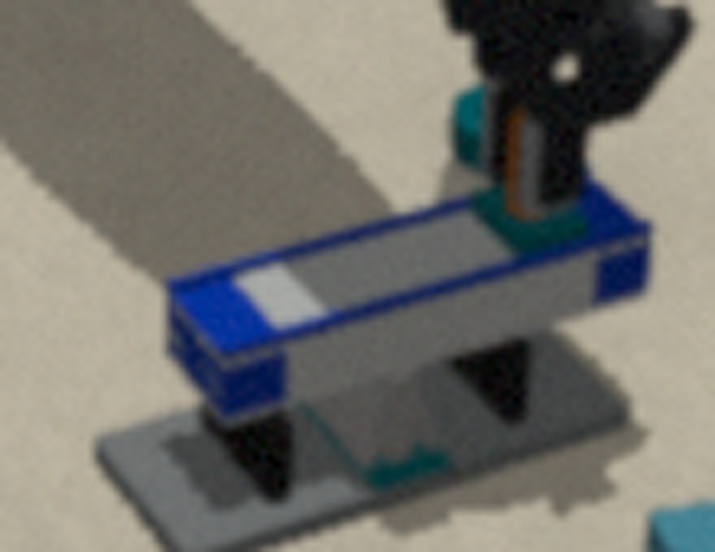

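Call:
{"op": "apply_moves", "data": {"rows": [[0.5, -3.5, 0, 0, 0, 0, 0.95], [0.6, -4.2, 0, 0, 0, 0, 0.95], [0.6, -4.2, 0, 0, 0, 0, 0.95], [0.6, -4.2, 0, 0, 0, 0, 0.95], [0.6, -4.2, 0, 0, 0, 0, 0.95], [0.6, -4.2, 0, 0, 0, 0, 0.95], [0.6, -4.2, 0, 0, 0, 0, 0.95], [0.6, -4.2, 0, 0, 0, 0, 0.95], [0.6, -4.2, 0, 0, 0, 0, 0.95], [0.6, -4.2, 0, 0, 0, 0, 0.95], [0.6, -4.2, 0, 0, 0, 0, 0.95], [0.6, -4.2, 0, 0, 0, 0, 0.95], [0.6, -4.2, 0, 0, 0, 0, 0.95], [0.6, -4.2, 0, 0, 0, 0, 0.95], [0, -1, 0, 0, 0, 0, 0.95], [0, 0, 0, 0, 0, 0, 0.95], [0, 0, 0, 0, 0, 0, 0.95]]}}

```text
time: 64.65
ee_pos: [0.5198, 0.0333, 0.1031]
tcp_rot: [180.0, 0.0, 98.1]
wrist_force: [0.3, 0.3, 9.1]
opening: 0.0151
```

```bash
python3 - <<'E'
from h import *
scz('s24',(225,155,335,240),6.5);tq(3)
E
```

```text
F [-0.05 -0.26  9.59] [0.35 0.12 0.15] M [ 0.0332  0.0375 -0.0167] [0.0097 0.0158 0.0166] m.uz 0.0382 M perp 0.0324 b mm -12.9 pos [0.5198 0.0334 0.1031] 98.15
```

View pics/s24.png

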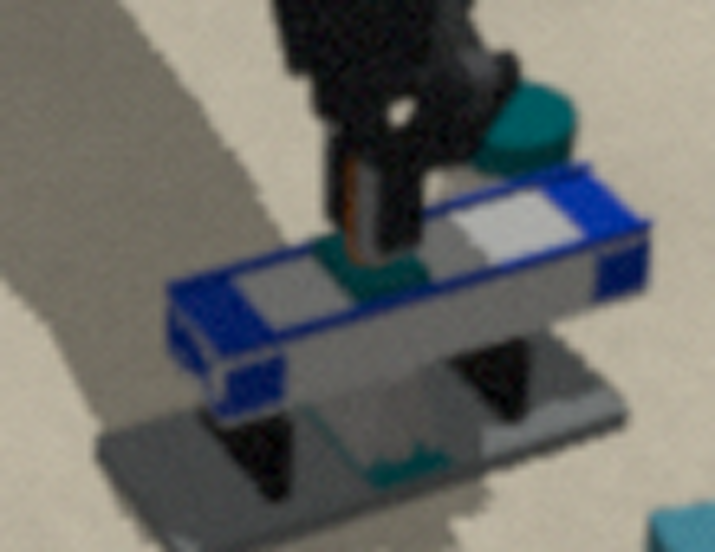

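Call:
{"op": "apply_moves", "data": {"rows": [[0, 0, 0.6, 0, 0, 0, 0.95], [0, 0, 0, 0, 0, 0, 0.85], [0, 0, 0, 0, 0, 0, 0.65], [0, 0, 0, 0, 0, 0, 0.5], [0, 0, 20, 0, 0, 0, 0.4], [0, 0, 40, 0, 0, 0, 0.3], [0, 0, 25, 0, 0, 0, 0.3], [0, 0, 0, 0, 0, 0, 0.3], [0, 0, 0, 0, 0, 0, 0.3], [0, 0, 0, 0, 0, 0, 0.3]]}}

```text
time: 66.1
ee_pos: [0.5191, 0.0337, 0.1867]
tcp_rot: [-179.9, -0.0, 98.2]
wrist_force: [0.9, -0.6, -0.6]
opening: 0.0596
```

```bash
python3 - <<'E'
from h import *
knife('25','blue',30)
E
```

```text
[0.51921626 0.03367516 0.18705547] [-1.79914674e+02 -6.28139131e-03  9.81714053e+01]
(array([517.76721191,  49.29523849]), (42.47885513305664, 159.09812927246094), np.float32(97.82915)) along 15.980350632284747
-5 [[258.9, 206.2], [249.8, 195.5], [324.7, 191.5], [314.4, 182.0]]
0 [[258.9, 208.4], [249.8, 197.7], [325.1, 188.4], [314.6, 178.9]]
5 [[258.9, 210.6], [249.8, 199.9], [325.4, 185.1], [314.9, 175.7]]
(497, [279.6, 199.5], [251, 180, 74, 39])
(48, [319.9, 196.4], [317, 193, 7, 8])
```

View pics/s25.png

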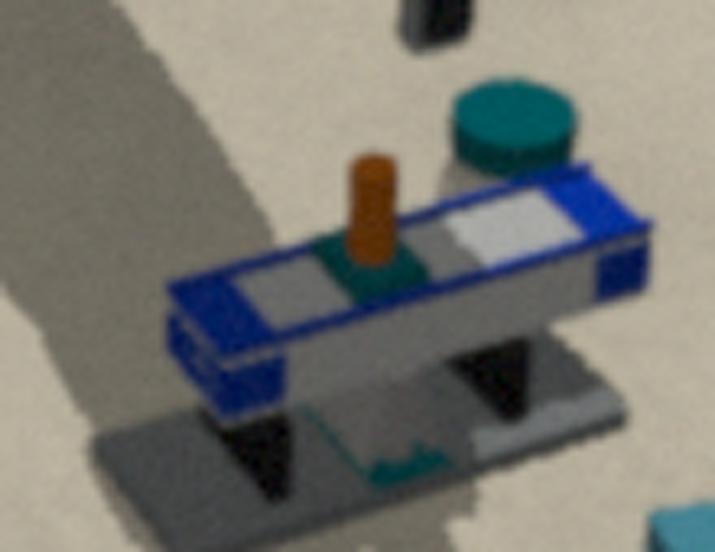

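View pics/w25z.png

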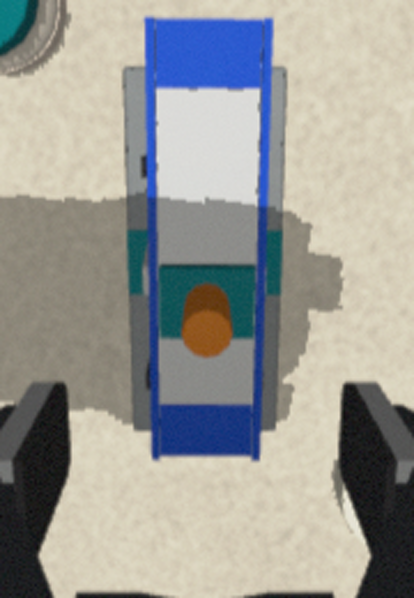

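Call:
{"op": "apply_moves", "data": {"rows": [[0, 0, -40, 0, 0, -0.2, 0.3], [0, 0, -40, 0, 0, 0, 0.3], [0, 0, -25, 0, 0, 0, 0.3], [0, 0, -15.5, 0, 0, 0, 0.3], [0, 0, 0, 0, 0, 0, 0.5], [0, 0, 0, 0, 0, 0, 0.7], [0, 0, 0, 0, 0, 0, 0.7], [0, 0, 0, 0, 0, 0, 0.7], [0, 0, 0, 0, 0, 0, 0.7]], "grip_force": 40}}

```text
time: 67.32
ee_pos: [0.5197, 0.0337, 0.0677]
tcp_rot: [180.0, 0.0, 98.0]
wrist_force: [0.5, 0.3, -1.9]
opening: 0.041
```

```bash
python3 - <<'E'
from h import *
o=get_obs();print(o['ee_pos'],o['wrist_force'],o['tcp_rot'],o['opening'])
w=ldT('25');p=w.pl([(190+207/2.3,80+332.5/2.3)],.1135)[0]*1000;print('stem',p,(p-K0)@US)
E
```

```text
[0.51968468 0.03371227 0.06768907] [ 0.52780577  0.27114052 -1.91240656] [1.79982503e+02 1.89956952e-03 9.79708828e+01] 0.040950723072097794
stem [520.29057801  33.7928142 ] 0.2767705054880127
```

```bash
python3 - <<'E'
from h import *
v=V('top','t26');im=v.im[230:300,300:420]
cv2.imwrite('pics/t26z.png',cv2.resize(im,None,fx=6,fy=6,interpolation=cv2.INTER_CUBIC))
for p in [(317,265),(331,250),(347,268),(333,283)]: print(p,v.pl(p,.04)*1000)
E
```

```text
(317, 265) [[369.59809896 -81.9835338 ]]
(331, 250) [[ 406.31781121 -118.04912341]]
(347, 268) [[ 361.11751283 -156.43423089]]
(333, 283) [[ 324.81308475 -120.42527359]]
```

View pics/t26z.png

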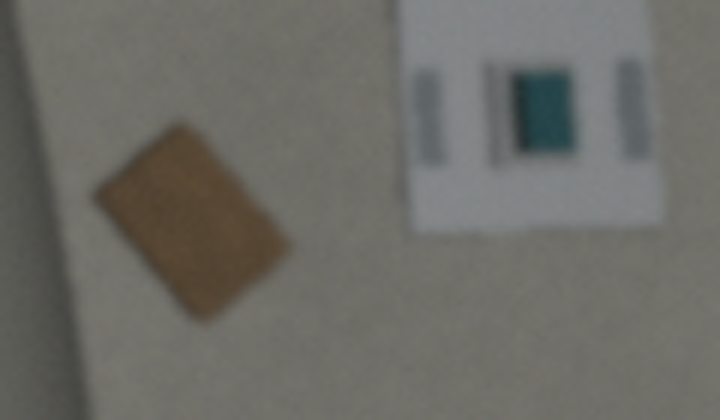

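Call:
{"op": "apply_moves", "data": {"rows": [[0, 0, 15, 0, 0, 0, 0.7], [0, 0, 30, 0, 0, 0, 0.7], [-11, -30, 10, 0, 0, -0.8, 0.7], [-16, -42, 0, 0, 0, -1, 0.7], [-16, -43, 0, 0, 0, -1, 0.7], [-17, -43, 0, 0, 0, -1, 0.7], [-17, -43, 0, 0, 0, -1, 0.7], [-16, -43, 0, 0, 0, -1, 0.7], [-13, -36, 0, 0, 0, -1, 0.7], [-7.3, -21.6, -15, 0, 0, -0.5, 0.7], [0, 0, -20, 0, 0, 0, 0.7], [0, 0, -15, 0, 0, 0, 0.7], [0, 0, -6, 0, 0, 0, 0.7], [0, 0, 0, 0, 0, 0, 0.7], [0, 0, 0, 0, 0, 0, 0.7]]}}

```text
time: 69.25
ee_pos: [0.4067, -0.2679, 0.0673]
tcp_rot: [180.0, 0.0, 90.7]
wrist_force: [0.1, -0.5, -3.1]
opening: 0.0414
```

```bash
python3 - <<'E'
from h import *
tq(15)
E
```

```text
F [ 0.09  0.19 -3.03] [0.36 0.41 0.51] M [ 0.0078 -0.0007 -0.0038] [0.028  0.0236 0.0268] m.uz 0.0078 M perp -0.0008 b mm -2.6 pos [ 0.4064 -0.2679  0.0668] 90.68
```

Call:
{"op": "apply_moves", "data": {"rows": [[0, 0, -3, 0, 0, 0, 0.7], [0, 0, -1.2, 0, 0, 0, 0.7], [0, 0, -0.4, 0, 0, 0, 0.7], [0, 0, 0, 0, 0, 0, 0.7]]}}

```text
time: 70.5
ee_pos: [0.4062, -0.2678, 0.0622]
tcp_rot: [-180.0, 0.0, 90.7]
wrist_force: [-2.4, 1.1, 4.6]
opening: 0.0411
```

```bash
python3 - <<'E'
from h import *
tq(3)
E
```

```text
F [-2.82  2.    4.82] [0.27 0.75 0.33] M [ 0.4651  0.738  -0.0266] [0.0225 0.053  0.0256] m.uz 0.4737 M perp 0.7325 b mm -160.0 pos [ 0.4062 -0.2678  0.0622] 90.67
```

Call:
{"op": "apply_moves", "data": {"rows": [[0, 0, 0.3, 0, 0, 0, 0.6], [0, 0, 0, 0, 0, 0, 0.45], [0, 0, 0, 0, 0, 0, 0.3], [0, 0, 0, 0, 0, 0, 0.3], [0, 0, 15, 0, 0, 0, 0.3], [0, 0, 40, 0, 0, 0, 0.3], [0, 0, 50, 0, 0, 0, 0.3], [0, 0, 20, 0, 0, 0, 0.3], [0, 0, 0, 0, 0, 0, 0.3], [0, 0, 0, 0, 0, 0, 0.3]]}}

```text
time: 71.9
ee_pos: [0.406, -0.2677, 0.1864]
tcp_rot: [-180.0, -0.0, 90.7]
wrist_force: [0.3, -0.2, -0.4]
opening: 0.0597
```

```bash
python3 - <<'E'
from h import *
rst('27','blue',-1)
E
```

```text
[ 0.40584047 -0.26762541  0.18597645] [-1.79907526e+02 -5.97605384e-02  9.06692718e+01]
(array([ 406.34317017, -251.69178772]), (41.84192657470703, 158.17477416992188), np.float32(90.644295))
rest along -16.7111681311803
-4 [[97.3, 204.3], [176.4, 193.6]]
0 [[97.7, 206.1], [176.1, 191.0]]
4 [[98.2, 207.8], [175.8, 188.4]]
```

View pics/s27.png

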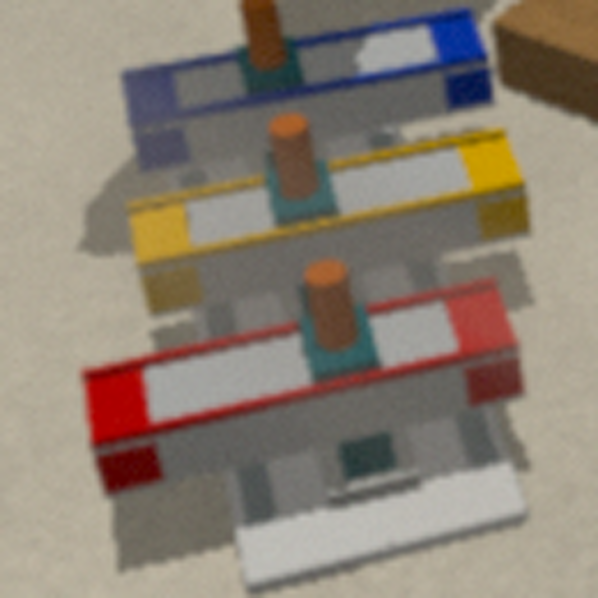

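View pics/w27z.png

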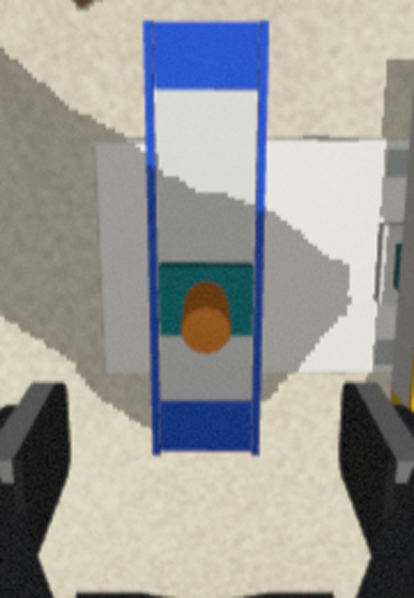

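Call:
{"op": "apply_moves", "data": {"rows": [[20, 5, 25, 0, 0, 0, 0.3], [30, 10, 30, 0, 0, 0, 0.3], [30, 10, 30, 0, 0, 0, 0.3], [20, 5, 20, 0, 0, 0, 0.3], [0, 0, 0, 0, 0, 0, 0.3], [0, 0, 0, 0, 0, 0, 0.3]]}}

```text
time: 72.75
ee_pos: [0.5056, -0.2379, 0.2907]
tcp_rot: [-179.9, -0.0, 90.7]
wrist_force: [0.1, -0.7, -1.2]
opening: 0.06
```

```bash
python3 - <<'E'
from h import *
w=V('wrist','w28');V('scene','s28');V('top','t28')
for col in('red','yellow','blue'): print(col,box(w,col,.07,roi=(120,20,440,300),vmin=30))
for b in w.blobs(w.mask('orange',110,40),80): print(b)
print(w.px([np.r_[rest(k),108.5]/1000 for k in(-1,0,1)]))
E
```

```text
red (array([ 604.53778076, -267.87454224]), (47.85871505737305, 136.57806396484375), np.float32(90.91752))
yellow (array([ 506.78085327, -256.5062561 ]), (42.61054611206055, 158.59481811523438), np.float32(90.63169))
blue (array([ 409.25048828, -252.08473206]), (47.17560958862305, 158.5755615234375), np.float32(90.65266))
(2864, [164.0, 81.3], [127, 45, 76, 72])
(268, [191.5, 214.5], [182, 205, 20, 20])
(236, [279.5, 215.2], [273, 205, 14, 21])
(277, [367.9, 215.4], [357, 206, 22, 20])
[[187.64275032 218.68053423]
 [279.22469767 218.62679184]
 [370.86979263 218.5730124 ]]
```

View pics/w28.png

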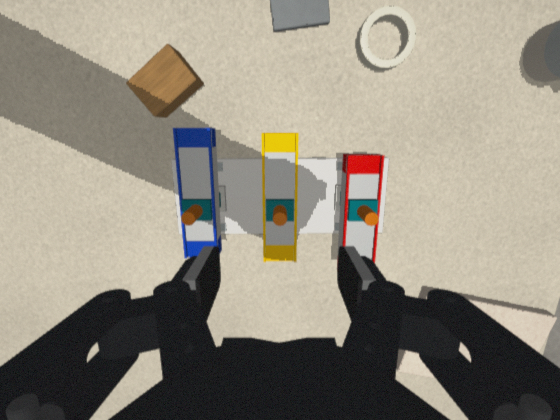

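View pics/s28.png

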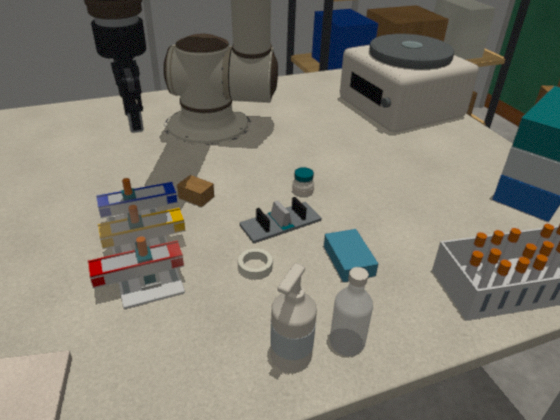

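```bash
python3 -c "
from workcell import *
print(job_done())"
```

```text
the job is handed in; nothing more can be done
None
```

All three cassettes were present. I balanced each on the knife edge and left it on the rack in the order red, yellow, blue, then handed in the job at about 73 s of the 210 s allowed.

**On the knife edge:** Each cassette stayed level the first time I let go, both before and after I moved its pointer. Each pointer measured within about 0.5 mm of the knife-edge middle.

**On the rack:** In the last pictures all three lie level and within about 0.3° of square to the row. Red is on the far rest, yellow on the middle one and blue on the near one. The pointers measured within about 1 mm of the rest middles, and the jar, wipes, tape roll and label box looked unmoved.

**Checks that disagreed slightly:**
- **Blue's level reading:** on its rest, one camera reading suggested a tilt of under 1°. That is within the camera's error, and a cassette that had really tipped would show much more.
- **Red and blue in the last wide picture:** the size fit was off, 47–48 mm wide instead of 42, because the angle of view let side faces in (blue) or fingers cover an end (red). The close-up views taken as each was placed fitted properly.
- **Red's balance point:** a torque reading put it about 6 mm from the grip point, beyond the knife edge's ±5 mm. That reading is only good to about 2 mm, and red stayed level on both supports.

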